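Fill the tint bottle carrier by size and hold it up level by its handle

ROBOT

A 6-joint arm with a two-finger parallel gripper is mounted at the origin on a cart in front of the work surface, level with it; the furniture and walls round the work are solid. World frame = base frame: x ahead of the robot, y to its left, z up, the work surface at z = 0. Lengths are in m, angles in rad, forces in N, time in s.
With the tool pointing down it reaches from about 0.375 to 0.9 m from the base axis. Payload 3.1 kg.
Tool frame: the origin (TCP) lies at the very end of the fingers, on their centre line; the grasp point (between the pads) lies 19 mm behind it (manip.grasp_offset is the distance from the TCP to the grasp point, in m); x points along the fingers, z is the direction in which the jaws open and shut, and the axes are right-handed (so a half turn about x gives the same grasp; the last joint's range is limited). The gripper opens to 85 mm and grips with 20 to 120 N. Pads are 22 mm wide; open, the fingers measure 114 mm over their backs; the gripper's body (76 mm by 85 mm) begins 54 mm behind the grasp point. The pads swing forward as they close: fully open they stand 13 mm farther back than shut.
Start: joints at [-1.401, 0.527, 1.433, -0, 1.181, -0.178], TCP at [0.213, -0.588, 0.201] pointing down, gripper open.
Joint ranges: [-3.08, 3.08], [-0.75, 2.2], [0.22, 2.44], [-1.43, 4.57], [0, 2.65], [-2.85, 2.85]. Speed limits (rad/s): [2.79, 2.79, 3.14, 3.14, 3.14, 3.14].

INTERFACE

Orientations are given as a unit quaternion [x, y, z, w].
In Python, from station import manip gives the robot as it stands.
- The arm moves only by the tool send_rows, never from a script. Its argument "steps" is a list that holds one entry, the list of rows, each a list of 5 numbers: the closure, from 0 (fully open) to 1 (shut), then the shift along the world's x, y, z in m, then the turn about the world's z in rad. A call has 1 to 8 rows; each row is the pose to reach, as a shift and turn from the pose commanded when the call began; what a row does not reach only later rows make up. A row lasts 1/8 s, in which the tool goes at most 62.5 mm and 10.7 degrees, less where a joint would pass 70% of its speed; a pose out of reach is approached as far as the arm can. A call with a gripper value outside its range is refused whole. The fingers move at their own pace and stop on an object; "grip_force" is the grip in N (left out, the last holds). Time passes only in rows, so rows that repeat a pose let the fingers close. It gives the time, the measured TCP pose, the force and the opening at its end, in the units of the state.
- manip.sense(): the state, without advancing time (a new reading comes with each control period).
- manip.snapshot(name): name is "scene" or "top" or "wrist"; returns the picture (400x640x3 uint8, red, green, blue); there is no depth.
- manip.camera_params(name): a dict with "fx", "fy", "cx", "cy" (pixels), "T" (4x4, takes a point from camera to world coordinates); the wrist camera has in their place "tool_from_camera" (4x4, takes a point from camera to tool coordinates, whose origin is the TCP and whose axes are the tool frame's). Camera axes: x right, y down, z forward; pixel columns grow to the right and rows downward; lengths in m; the calibration is good to about 2 mm. A picture is of the moment at which its call begins: read the wrist's pose just before it. camera_params takes no time and is no camera call.
- manip.sign_off(): hands the job in, once; it reports no verdict.
The state is a dict: "t": time; "q": joint angles; "qd": joint speeds; "tau": joint torques, N m; "tcp_pos": TCP position; "tool_rot": TCP orientation; "force": force on the tool from outside, world axes, zero at the start; "ft_torque": the same for the moment, N m; "finger_gap": opening from 0.0 (shut) to 1.0 (fully open).
Only numpy, scipy, OpenCV 4.12 (cv2) and the standard library are available. Lean on these libraries where they do the work, as an engineer would, in place of code of your own. Each camera call takes 0.05 s, during which the arm holds its last target.

TASK

Put the three tint bottles that stand on the bench into the empty sockets of the carrier, upright and right down: large bottles in the far row of large sockets, the small one in the near row of small sockets. Then swing the carrier's folded handle upright and lift the full carrier by the handle's black grip until it hangs about 10 cm clear of the bench, level and steady. Finish while still holding it there, with all six bottles standing in their sockets; let no bottle tip over, and leave the other things on the bench where they are.

Things in the scene. Friction and masses are not known exactly. Their poses are not given: they have to be found in the camera images.
- carrier: loose grey bottle carrier with a white deck, x -70 to +58 mm, 190 mm long in y, deck top z = 38 mm, 240 g. Origin: on the bench under the hinge line; x points away from the robot. Far row (x = +16): three 53 mm LARGE sockets; near row (x = -40): three 42 mm SMALL ones; at y = +60, 0, -60. Bottles pass the deck and stand on the floor at z = 10 mm. End ears at x = 0 rise to 69 mm. Full, its weight lies about under the hinge line.
- handle (a joint): wire bail handle, hinged on the carrier's ends about a line along the carrier's y at x = 0, z = 50 mm. 0 = folded down flat, pointing to the robot's side (-x); grows as it swings up; 1.571 = upright over the middle, where it meets its stop. Slightly stiff hinge: it stays where it is left (0.05 N m of friction).
- handle_grip (a point): middle of the handle's black grip tube: a round bar 16 mm thick and 100 mm long along the carrier's y, 110 mm from the hinge line; the tube turns freely on the wire, so the carrier swings level under it. It is 50 mm above the carrier's underside when folded and 160 mm when upright; with all bottles in, the tallest cap is at 105 mm.
- handle_hinge (a point): middle of the handle's hinge line, in the carrier (x = 0, y = 0, z = 50 mm).
- large_a: loose on the bench: tint bottle, LARGE size: white, 48 mm in diameter up to z = 70 mm, then narrowing to a ribbed purple screw cap, 30 mm in diameter, from z = 73 to 95 mm; 110 g. Origin: centre of its underside, z up.
- large_b: loose on the bench: tint bottle, LARGE size: white, 48 mm in diameter up to z = 70 mm, then narrowing to a ribbed purple screw cap, 30 mm in diameter, from z = 73 to 95 mm; 110 g. Origin: centre of its underside, z up.
- small_c: loose on the bench: tint bottle, SMALL size, same look: white with a purple band, 37 mm in diameter up to z = 46 mm, then narrowing to a ribbed purple screw cap, 23 mm in diameter, from z = 58 to 76 mm; 55 g. Origin: centre of its underside, z up.
- large_kept: already in the carrier, middle socket of the far row: tint bottle, LARGE size: white, 48 mm in diameter up to z = 70 mm, then narrowing to a ribbed dark blue screw cap, 30 mm in diameter, from z = 73 to 95 mm; 110 g. Origin: centre of its underside, z up.
- small_kept_a: already in the carrier, near row, the socket at y = +60 mm: tint bottle, SMALL size, same look: white with a purple band, 37 mm in diameter up to z = 46 mm, then narrowing to a ribbed dark blue screw cap, 23 mm in diameter, from z = 58 to 76 mm; 55 g. Origin: centre of its underside, z up.
- small_kept_b: already in the carrier, near row, middle socket: tint bottle, SMALL size, same look: white with a purple band, 37 mm in diameter up to z = 46 mm, then narrowing to a ribbed purple screw cap, 23 mm in diameter, from z = 58 to 76 mm; 55 g. Origin: centre of its underside, z up.
- large_socket_0 (a point): LARGE socket of the far row at the carrier's y = +60 mm: centre of the socket, on the tray's floor (28 mm below the deck's top).
- large_socket_1 (a point): LARGE socket of the far row at the carrier's y = 0 mm: centre of the socket, on the tray's floor (28 mm below the deck's top).
- large_socket_2 (a point): LARGE socket of the far row at the carrier's y = -60 mm: centre of the socket, on the tray's floor (28 mm below the deck's top).
- small_socket_0 (a point): SMALL socket of the near row at the carrier's y = +60 mm: centre of the socket, on the tray's floor (28 mm below the deck's top).
- small_socket_1 (a point): SMALL socket of the near row at the carrier's y = 0 mm: centre of the socket, on the tray's floor (28 mm below the deck's top).
- small_socket_2 (a point): SMALL socket of the near row at the carrier's y = -60 mm: centre of the socket, on the tray's floor (28 mm below the deck's top).
- pour_tin: bystander: blue-labelled tin with a black pouring lid and red thumb lever, 84x76x113 mm; origin under it.
- tape_measure: bystander: yellow and black tape measure standing to the right of the carrier, 35x72x64 mm; origin under it.
- red_marker: bystander: white marker with a red cap, lying, 13x137x15 mm; origin under it.
Things that resemble listed ones, but are neither listed nor needed, are in the scene too. Leave any pink or red look-alike of the large_a alone.

How it is judged:
On the way, in this order (a step that is already met when the one before it is completed fails the run):
1. all six bottles stand in the sockets of their size, the carrier on the bench (z of large_a in the frame of carrier between 0.004 and 0.016 m and x of large_a in the frame of carrier between 0.006 and 0.026 m and y of large_a in the frame of carrier between -0.075 and 0.075 m and z of large_b in the frame of carrier between 0.004 and 0.016 m and x of large_b in the frame of carrier between 0.006 and 0.026 m and y of large_b in the frame of carrier between -0.075 and 0.075 m and z of large_kept in the frame of carrier between 0.004 and 0.016 m and x of large_kept in the frame of carrier between 0.006 and 0.026 m and y of large_kept in the frame of carrier between -0.075 and 0.075 m and z of small_c in the frame of carrier between 0.004 and 0.016 m and x of small_c in the frame of carrier between -0.05 and -0.03 m and y of small_c in the frame of carrier between -0.075 and 0.075 m and z of small_kept_a in the frame of carrier between 0.004 and 0.016 m and x of small_kept_a in the frame of carrier between -0.05 and -0.03 m and y of small_kept_a in the frame of carrier between -0.075 and 0.075 m and z of small_kept_b in the frame of carrier between 0.004 and 0.016 m and x of small_kept_b in the frame of carrier between -0.05 and -0.03 m and y of small_kept_b in the frame of carrier between -0.075 and 0.075 m and height (world z) of carrier below 0.01 m), for 0.2 s.
2. the handle is swung upright (within 0.25 rad) with the carrier on the bench (value of joint handle above 1.32 rad and height (world z) of carrier below 0.02 m), for 0.1 s.
3. the carrier hangs clear of the bench by its handle (height (world z) of carrier above 0.06 m and distance between the grasp point and handle_grip below 0.05 m), for 0.2 s.
At the end, for the whole second after the job is handed in: Carrier held still (0.03 m/s, 0.2 rad/s) by the grip of its upright handle (over 1.25 rad, grasp within 50 mm of the grip's middle), 6 to 16 cm above the bench, tilt under 0.10 rad, on nothing else; all six bottles on its floor within 10 mm of the row line of their size (all of step 3 and z of large_a in the frame of carrier between 0.004 and 0.016 m and x of large_a in the frame of carrier between 0.006 and 0.026 m and y of large_a in the frame of carrier between -0.075 and 0.075 m and z of large_b in the frame of carrier between 0.004 and 0.016 m and x of large_b in the frame of carrier between 0.006 and 0.026 m and y of large_b in the frame of carrier between -0.075 and 0.075 m and z of large_kept in the frame of carrier between 0.004 and 0.016 m and x of large_kept in the frame of carrier between 0.006 and 0.026 m and y of large_kept in the frame of carrier between -0.075 and 0.075 m and z of small_c in the frame of carrier between 0.004 and 0.016 m and x of small_c in the frame of carrier between -0.05 and -0.03 m and y of small_c in the frame of carrier between -0.075 and 0.075 m and z of small_kept_a in the frame of carrier between 0.004 and 0.016 m and x of small_kept_a in the frame of carrier between -0.05 and -0.03 m and y of small_kept_a in the frame of carrier between -0.075 and 0.075 m and z of small_kept_b in the frame of carrier between 0.004 and 0.016 m and x of small_kept_b in the frame of carrier between -0.05 and -0.03 m and y of small_kept_b in the frame of carrier between -0.075 and 0.075 m and height (world z) of carrier below 0.16 m and angle between carrier's own z axis and vertical below 0.1 rad and linear speed of carrier below 0.03 m/s and angular speed of carrier below 0.2 rad/s and value of joint handle above 1.25 rad and contact force between the fingers and carrier above 2 N and contact force between carrier and pour_tin below 0.2 N and contact force between carrier and tape_measure below 0.2 N and contact force between carrier and red_marker below 0.2 N); the arm keeps its last pose, push and grip.
It fails at once if a bottle tips over (more than 0.6 rad) (angle between any of large_a, large_b, large_kept, small_c, small_kept_a, small_kept_b's own z axis and vertical above 0.6 rad).
It fails at once if a bystander is moved by more than 30 mm (distance of any of pour_tin, tape_measure, red_marker from where it was at the start of the episode above 0.03 m).
It also fails if it takes over 72 s, if anything falls off the work surface, if the arm or the gripper's body presses on something with over 40 N, if the wrist force passes 120 N, or if a joint passes its speed limit or range.

## Working session

There is one attempt and no reset: what is moved stays moved. The work goes in short steps, Python scripts to look and compute and a tool call to move; the robot and the scene stay as the last step left them, time stands still between calls to the robot, and variables do not carry over. Pictures are saved under pics/ and viewed, and the job is handed in when it is done.

Besides the shell and the picture viewer there is one more tool, called after ">>>" by a JSON object that holds its "fn" and its "kwargs". send_rows: Moves the arm, as the interface text tells. Its arguments: {"type":"object","properties":{"steps":{"type":"array","items":{"type":"array","items":{"type":"array","items":{"type":"number"}}}},"grip_force":{"type":"number"}},"required":["steps"]}

```bash
ls; mkdir -p pics; python3 - <<'E'
from station import manip
import cv2
s=manip.sense();print(s)
for n in ["scene","top"]:
    im=manip.snapshot(n);cv2.imwrite(f"pics/{n}0.png",im[:,:,::-1])
    print(n,manip.camera_params(n))
print(manip.camera_params("wrist"))
E
```

```text
pics
{'t': 0.0, 'q': array([-1.40150785e+00,  5.28458350e-01,  1.43389407e+00,  4.21038856e-05,
        1.18141571e+00, -1.78488529e-01]), 'qd': array([ 0.00025824,  0.00251429,  0.00149762, -0.00022821, -0.00157949,
        0.00100347]), 'tau': array([-4.35684451e-04, -4.42354596e+01, -1.78028387e+01, -4.13826565e-04,
        8.50067911e-03, -1.59065214e-07]), 'tcp_pos': array([ 0.21291885, -0.58678661,  0.20024112]), 'tool_rot': array([ 0.40651342,  0.57949447, -0.40540131,  0.5784313 ]), 'force': array([ 0.55587257,  1.24303512, -0.45737833]), 'ft_torque': array([-0.03055826,  0.03057818,  0.02354965]), 'finger_gap': 1.0001251846609969}
scene {'fx': 440.30403015264403, 'fy': 440.30403015264403, 'cx': 330.1882788904986, 'cy': 204.1565313916781, 'T': array([[-0.98268105, -0.16765341,  0.07893214,  0.42643693],
       [-0.18526747,  0.8803201 , -0.43670641,  0.56241374],
       [ 0.00372977, -0.44376667, -0.89613461,  1.0557563 ],
       [ 0.        ,  0.        ,  0.        ,  1.        ]])}
top {'fx': 467.66669108471353, 'fy': 467.66669108471353, 'cx': 316.14536813631497, 'cy': 198.81858396517435, 'T': array([[ 0.02035476, -0.98658133,  0.16199682,  0.24938503],
       [-0.99969632, -0.01783264,  0.01700792,  0.04932215],
       [-0.01389087, -0.16229382, -0.9866447 ,  1.58101514],
       [ 0.        ,  0.        ,  0.        ,  1.        ]])}
{'fx': 296.4623257243156, 'fy': 296.4623257243156, 'cx': 318.02465245231673, 'cy': 197.47078497543785, 'tool_from_camera': array([[-2.39482631e-04, -2.92799805e-01,  9.56173738e-01,
        -1.72723555e-01],
       [ 9.71689841e-04, -9.56173382e-01, -2.92799453e-01,
         7.37340424e-02],
       [ 9.99999499e-01,  8.58983924e-04,  5.13497514e-04,
         3.06765918e-04],
       [ 0.00000000e+00,  0.00000000e+00,  0.00000000e+00,
         1.00000000e+00]])}
```

View pics/scene0.png

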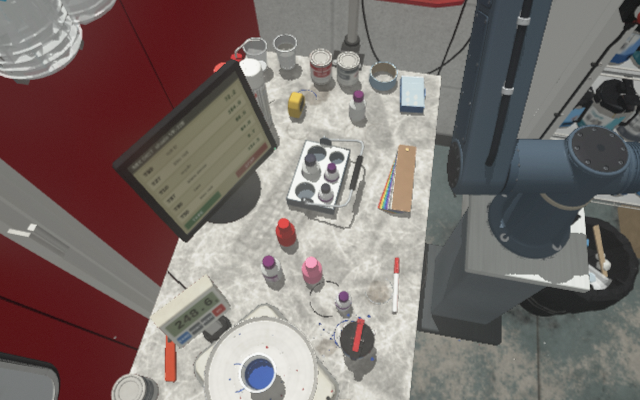

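View pics/top0.png

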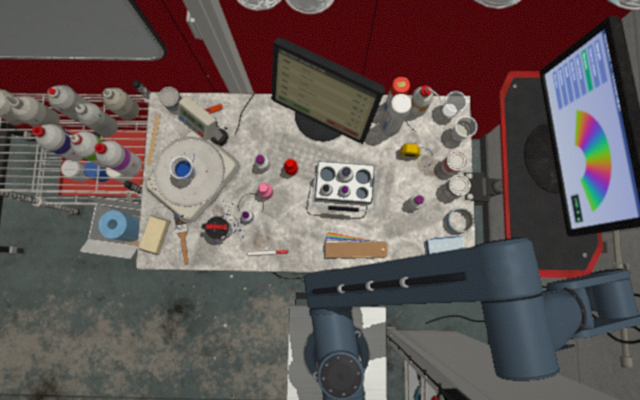

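```bash
python3 - <<'E'
import cv2
a=cv2.imread("pics/scene0.png");b=cv2.imread("pics/top0.png")
cv2.imwrite("pics/sc1.png",cv2.resize(a[80:330,220:420],None,fx=3.2,fy=2.4,interpolation=cv2.INTER_CUBIC) if 0 else cv2.resize(a[80:330,220:420],None,fx=2.4,fy=2.4,interpolation=cv2.INTER_CUBIC))
cv2.imwrite("pics/tp1.png",cv2.resize(b[130:260,230:440],None,fx=3.8,fy=3.8,interpolation=cv2.INTER_CUBIC))
E
```

```text
(no output)
```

View pics/sc1.png

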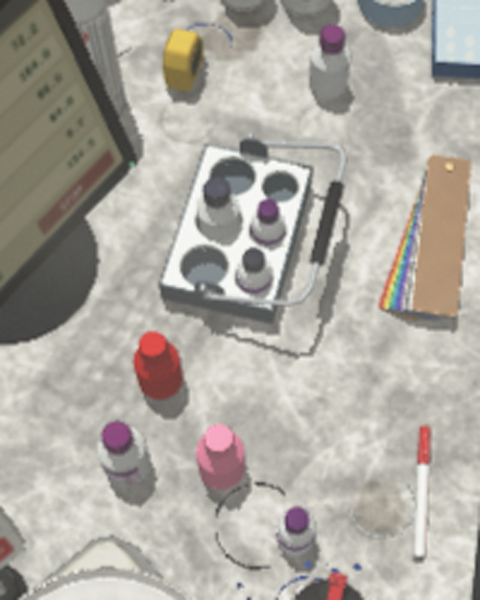

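View pics/tp1.png

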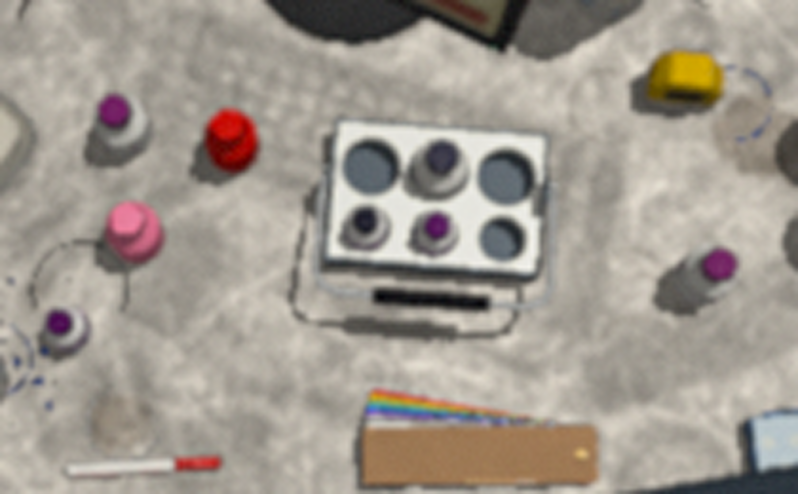

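```bash
cat > h.py <<'E'
import numpy as np, cv2
from station import manip
from scipy.spatial.transform import Rotation as R
def cam(n,s=None):
    p=manip.camera_params(n)
    if n=="wrist":
        T=np.eye(4);T[:3,:3]=R.from_quat(s["tool_rot"]).as_matrix();T[:3,3]=s["tcp_pos"]
        T=T@p["tool_from_camera"]
    else: T=p["T"]
    return p,T
def ray(c,uv):
    p,T=c
    d=np.array([(uv[0]-p["cx"])/p["fx"],(uv[1]-p["cy"])/p["fy"],1]);d=T[:3,:3]@d
    return T[:3,3],d/np.linalg.norm(d)
def onplane(c,uv,z):
    o,d=ray(c,uv);return o+d*(z-o[2])/d[2]
def proj(c,P):
    p,T=c;q=T[:3,:3].T@(np.asarray(P)-T[:3,3]);return np.array([p["cx"]+p["fx"]*q[0]/q[2],p["cy"]+p["fy"]*q[1]/q[2]])
def tri(r1,r2):
    A=np.zeros((3,3));b=np.zeros(3)
    for o,d in (r1,r2):
        M=np.eye(3)-np.outer(d,d);A+=M;b+=M@o
    x=np.linalg.solve(A,b)
    return x,[np.linalg.norm(np.cross(x-o,d)) for o,d in (r1,r2)]
def blobs(m,amin=10):
    n,l,st,c=cv2.connectedComponentsWithStats(m.astype(np.uint8))
    return [(c[i],st[i]) for i in range(1,n) if st[i][4]>=amin]
def purple(im):
    h=cv2.cvtColor(im,cv2.COLOR_RGB2HSV);return (h[...,0]>138)&(h[...,0]<165)&(h[...,1]>90)&(h[...,2]<170)
E
python3 - <<'E'
from h import *
ims={n:cv2.imread(f"pics/{n}0.png")[:,:,::-1].copy() for n in("scene","top")}
roi={"scene":(80,330,220,420),"top":(130,260,230,440)}
for n,im in ims.items():
    m=purple(im);k=np.zeros_like(m);a,b,c,d=roi[n];k[a:b,c:d]=1
    for c,s in blobs(m&k,8): print(n,c.round(1),s, onplane(cam(n),c,.087)[:2].round(4), onplane(cam(n),c,.068)[:2].round(4))
print("tri")
P={}
for nm,uv,uv2 in (("A",(261,160),(270,266)),("B",(419,203),(358,105)),("c",(247,215),(343,300)),("kb",(344,190),(331,170))):
    r=[]
    for n,u in (("top",uv),("scene",uv2)):
        m=purple(ims[n]);bs=blobs(m,5);c=min(bs,key=lambda t:np.hypot(*(t[0]-u)))[0];r.append(ray(cam(n),c))
    print(nm,[x.round(4) if hasattr(x,'round') else np.round(x,4) for x in tri(*r)])
# deck
im=ims["top"];h=cv2.cvtColor(im,cv2.COLOR_RGB2HSV);m=(h[...,2]>205)&(h[...,1]<25);k=np.zeros_like(m);k[150:215,305:385]=1
m=(m&k).astype(np.uint8);cs,_=cv2.findContours(m,cv2.RETR_EXTERNAL,cv2.CHAIN_APPROX_NONE)
c=max(cs,key=cv2.contourArea);r=cv2.minAreaRect(c);print(r)
cor=np.array([onplane(cam("top"),p,.038)[:2] for p in cv2.boxPoints(r)]);print(cor.round(4),cor.mean(0),[np.linalg.norm(cor[i]-cor[i-1]) for i in range(4)])
s=manip.sense();print(R.from_quat(s["tool_rot"]).as_matrix().round(3))
E
```

```text
scene [358.1  93.9] [354  91   9   7  49] [ 0.4987 -0.2632] [ 0.5001 -0.2794]
scene [268.  260.8] [263 256  11  11  94] [0.6257 0.2604] [0.6297 0.2545]
scene [343.1 295.6] [340 292   8   8  50] [0.4413 0.3082] [0.4416 0.3032]
top [259.6 158.8] [256 155   8   8  49] [0.6248 0.264 ] [0.6296 0.2667]
top [344.5 189.1] [342 187   6   6  27] [ 0.5283 -0.0163] [ 0.5318 -0.0171]
top [418.6 199.3] [415 196   8   8  51] [ 0.499  -0.2557] [ 0.5022 -0.2596]
top [245.  214.5] [243 212   5   6  26] [0.4393 0.3036] [0.4417 0.3068]
tri
A [array([0.6236, 0.2628, 0.0945]), array([0.0006, 0.0006])]
B [array([ 0.4975, -0.2535,  0.0983]), array([0.0004, 0.0004])]
c [array([0.4411, 0.3054, 0.0758]), array([0.0004, 0.0004])]
kb [array([ 0.4738, -0.0032,  0.3913]), array([0.0023, 0.0023])]
((344.6292724609375, 181.10968017578125), (53.77397918701172, 34.87704849243164), 4.289153099060059)
[[ 0.5107  0.0749]
 [ 0.6303  0.0684]
 [ 0.6194 -0.1129]
 [ 0.5003 -0.1043]] [ 0.56516275 -0.01849643] [np.float64(0.1794848876726727), np.float64(0.1198194661786162), np.float64(0.18169023070606868), np.float64(0.11946373898494905)]
[[-0.     0.94   0.341]
 [ 0.002  0.341 -0.94 ]
 [-1.     0.    -0.002]]
```

>>> {"fn": "send_rows", "kwargs": {"steps": [[[0,0.03,0.035,0,-0.05],[0,0.07,0.08,0,-0.1],[0,0.11,0.125,0,-0.15],[0,0.145,0.17,0,-0.2],[0,0.18,0.21,0,-0.25],[0,0.215,0.25,0,-0.3],[0,0.25,0.292,0,-0.35],[0,0.285,0.334,0,-0.4]]]}}

```text
t: 1.1
tcp_pos: [0.4988, -0.252, 0.2009]
tool_rot: [-0.513, -0.487, 0.513, -0.486]
force: [-0.1, -0.1, -1.2]
finger_gap: 1.001
```

```bash
python3 - <<'E'
from h import *
s=manip.sense();print(s['t'],s['tcp_pos'],R.from_quat(s["tool_rot"]).as_matrix().round(3),s['q'].round(2))
im=manip.snapshot("wrist");cv2.imwrite("pics/w1.png",im[:,:,::-1])
c=cam("wrist",s)
for b,st in blobs(purple(im),40): print(b,st,onplane(c,b,.095)[:2])
print(proj(c,(.4975,-.2535,.095)))
E
```

```text
1.1 [ 0.49881437 -0.25195454  0.20091977] [[-0.     0.999 -0.054]
 [ 0.    -0.054 -0.999]
 [-1.    -0.    -0.   ]] [-0.67  0.44  1.6  -0.    1.1   0.96]
[ 75.6019656  162.75921376] [ 54 142  36  34 407] [ 0.53396468 -0.02424101]
[322.11494253 186.16666667] [310 174  26  26 522] [ 0.49862981 -0.25668317]
[318.90382339 187.45613692]
```

View pics/w1.png

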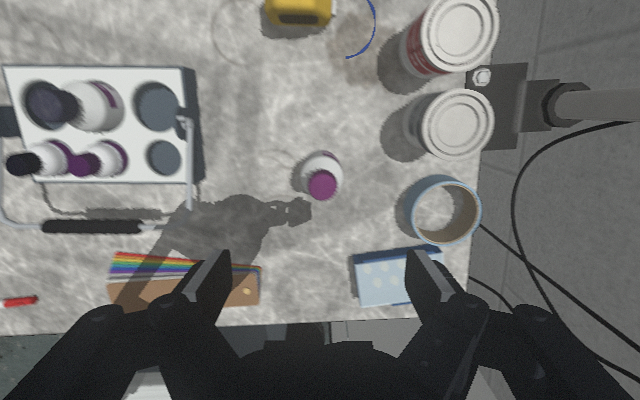

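>>> {"fn": "send_rows", "kwargs": {"steps": [[[0,0,-0.002,-0.04,0],[0,0,-0.004,-0.085,0],[0,0,-0.004,-0.12,0],[0,0,-0.004,-0.129,0],[0.6,0,-0.004,-0.129,0],[1,0,-0.004,-0.129,0],[1,0,-0.004,-0.129,0],[1,0,-0.004,-0.129,0]]], "grip_force": 50}}

```text
t: 2.15
tcp_pos: [0.4985, -0.2579, 0.0732]
tool_rot: [0.513, 0.486, -0.513, 0.487]
force: [0.3, -0.3, -0.8]
finger_gap: 0.145
```

```bash
python3 - <<'E'
from h import *
s=manip.sense();print(s['t'],s['tcp_pos'],s['finger_gap'],s['force'])
im=manip.snapshot("wrist");cv2.imwrite("pics/w2.png",im[:,:,::-1])
im=manip.snapshot("scene");cv2.imwrite("pics/s2.png",cv2.resize(im[40:200,260:460,::-1],None,fx=3.5,fy=3.5))
print(manip.sense()['finger_gap'])
E
```

```text
2.15 [ 0.4985039  -0.25787109  0.07316536] 0.14505690209469183 [ 0.33712979 -0.32386862 -0.7505874 ]
0.0021364446900881046
```

View pics/w2.png

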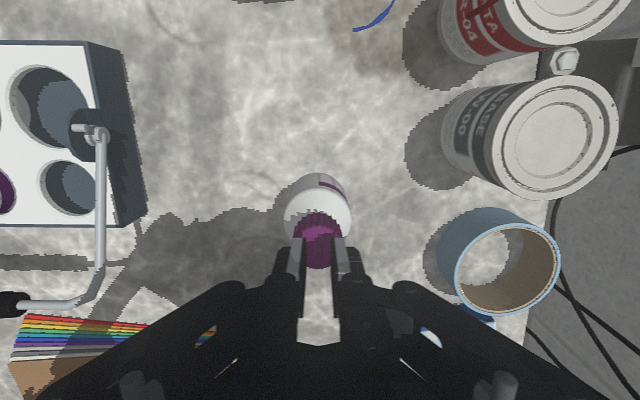

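View pics/s2.png

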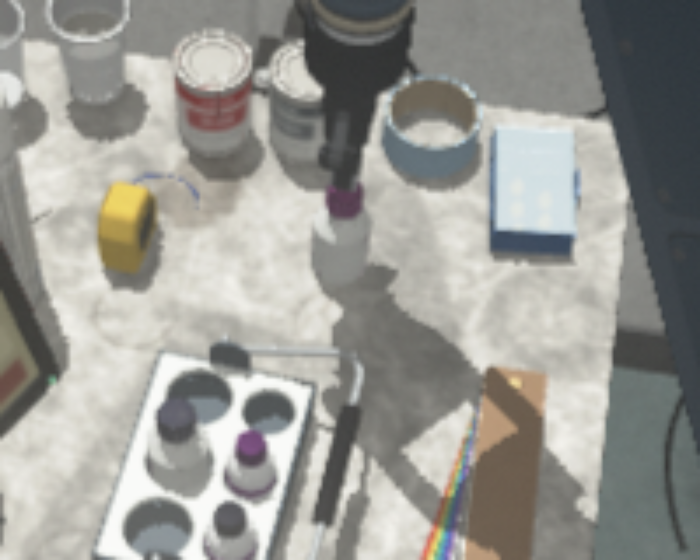

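```bash
python3 - <<'E'
from h import *
s=manip.sense();print(s['t'],s['tcp_pos'],s['finger_gap'],s['force'])
c=cam("wrist",s);im=cv2.imread("pics/w2.png")[:,:,::-1].copy()
print(proj(c,s['tcp_pos']), proj(c,s['tcp_pos']+[0,0,.019]))
for b,st in blobs(purple(im),40): print(b,st)
for z in (0,.073,.095): print(z,proj(c,(.4985,-.2565,z)))
i2=manip.snapshot("wrist");cv2.imwrite("pics/w3.png",cv2.resize(i2[120:400,200:440,::-1],None,fx=2,fy=2))
t=manip.snapshot("top");cv2.imwrite("pics/t3.png",cv2.resize(t[130:260,330:540,::-1],None,fx=3.8,fy=3.8))
for b,st in blobs(purple(i2),40): print(b,st)
for b,st in blobs(purple(t),10): print("top",b,st)
E
```

```text
2.25 [ 0.49827831 -0.25769739  0.07276267] 0.0021364446900881046 [-0.25472136  0.60680814 -0.20410026]
[316.8400688  229.41991831] [316.74494403 242.61384066]
[  5.55       191.78823529] [  0 172  14  41 340]
[316.58355438 231.46949602] [301 223  41  20 377]
0 [315.68336753 196.01189596]
0.073 [314.9199616  229.33417906]
0.095 [314.56356454 244.89073095]
[  5.44477612 191.65970149] [  0 172  14  40 335]
[323.46910112 231.83707865] [301 224  42  21 356]
top [588.55  130.125] [582 118  12  28  40]
top [123.784 160.792] [113 148  17  22 125]
top [259.55102041 158.7755102 ] [256 155   8   8  49]
top [598.34146341 176.53658537] [586 170  23  13  41]
top [245.  214.5] [243 212   5   6  26]
```

View pics/w3.png

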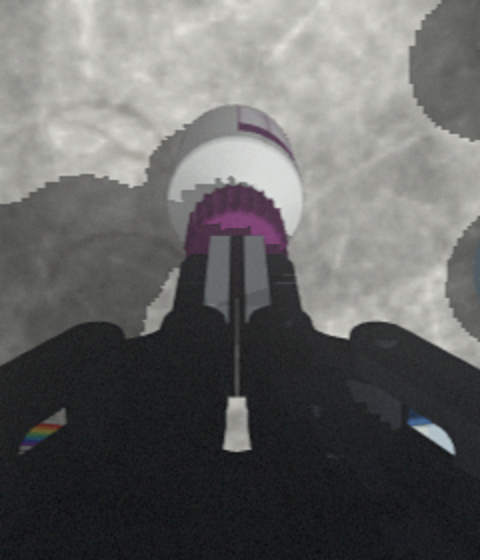

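```bash
python3 - <<'E'
from h import *
s=manip.sense()
c=cam("wrist",s);p,T=c;print("cam",T[:3,3])
ox,oy=.4985,-.2565
for r,z in ((.024,0),(.024,.07),(.015,.073),(.015,.095)):
    print(r,z,"far+x",proj(c,(ox+r,oy,z)).round(0),"sides",proj(c,(ox,oy+r,z)).round(0),proj(c,(ox,oy-r,z)).round(0),"near-x",proj(c,(ox-r,oy,z)).round(0))
t=s['tcp_pos']
for dz in (0,.01,.02,.03): print("finger +x face",dz,proj(c,t+[.011,0,dz]).round(0),proj(c,t+[.011,.01,dz]).round(0))
S=cam("scene")
for z in (.073,.095,.11): print("scene",z,proj(S,(ox,oy,z)).round(1))
im=manip.snapshot("scene");cv2.imwrite("pics/s3.png",cv2.resize(im[60:140,320:400,::-1],None,fx=7,fy=7,interpolation=cv2.INTER_CUBIC))
E
```

```text
cam [ 0.57185116 -0.26202474  0.2452143 ]
0.024 0 far+x [314. 169.] sides [288. 197.] [344. 195.] near-x [317. 222.]
0.024 0.07 far+x [313. 191.] sides [278. 229.] [353. 226.] near-x [317. 261.]
0.015 0.073 far+x [314. 207.] sides [291. 230.] [339. 228.] near-x [316. 251.]
0.015 0.095 far+x [313. 220.] sides [288. 246.] [342. 244.] near-x [316. 269.]
finger +x face 0 [316. 213.] [300. 214.]
finger +x face 0.01 [316. 219.] [299. 220.]
finger +x face 0.02 [316. 225.] [298. 226.]
finger +x face 0.03 [316. 233.] [296. 234.]
scene 0.073 [357.5  99.1]
scene 0.095 [358.   93.9]
scene 0.11 [358.3  90.2]
```

View pics/s3.png

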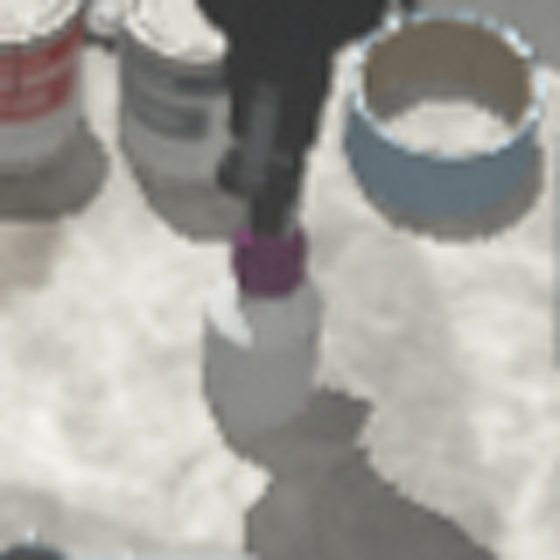

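View pics/t3.png

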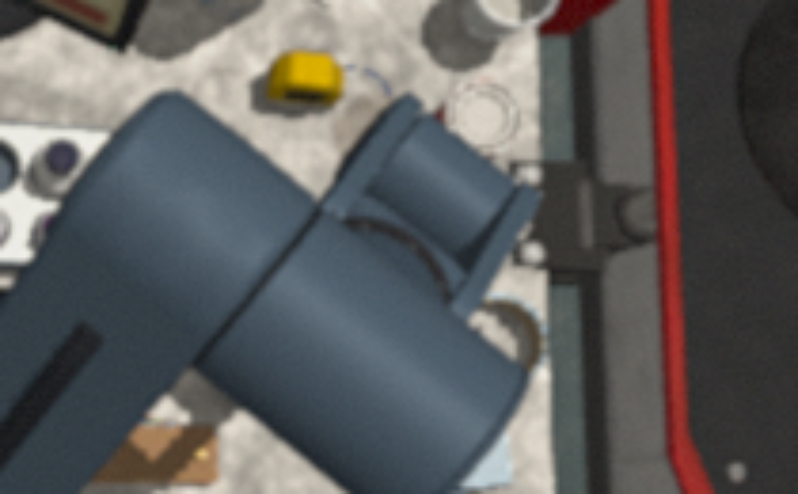

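```bash
python3 - <<'E'
from h import *
p=manip.camera_params("wrist");Tt=p["tool_from_camera"]
def pt(P): 
    q=np.linalg.inv(Tt)@np.r_[P,1];return (p["cx"]+p["fx"]*q[0]/q[2],p["cy"]+p["fy"]*q[1]/q[2])
for x in (-.013,-.03,-.04):
  for y in (-.011,0,.011): print(x,y,np.round(pt((x,y,.0425)),0),np.round(pt((x,y,.057)),0))
for x in (0,-.013,-.02,-.03,-.04):print(x,[np.round(pt((x,y,.0))) for y in (-.011,0,.011)])
im=cv2.imread("pics/w1.png");cv2.imwrite("pics/w1b.png",cv2.resize(im[220:360,130:530],None,fx=2,fy=2,interpolation=cv2.INTER_CUBIC))
E
```

```text
-0.013 -0.011 [388. 255.] [412. 255.]
-0.013 0 [389. 238.] [414. 238.]
-0.013 0.011 [390. 221.] [415. 221.]
-0.03 -0.011 [395. 270.] [421. 270.]
-0.03 0 [396. 252.] [424. 252.]
-0.03 0.011 [398. 233.] [426. 233.]
-0.04 -0.011 [400. 280.] [428. 280.]
-0.04 0 [401. 261.] [430. 261.]
-0.04 0.011 [403. 241.] [433. 241.]
0 [array([317., 245.]), array([317., 229.]), array([317., 213.])]
-0.013 [array([317., 255.]), array([317., 238.]), array([317., 221.])]
-0.02 [array([317., 261.]), array([317., 243.]), array([317., 225.])]
-0.03 [array([317., 270.]), array([317., 252.]), array([317., 233.])]
-0.04 [array([317., 280.]), array([317., 261.]), array([317., 241.])]
```

View pics/w1b.png

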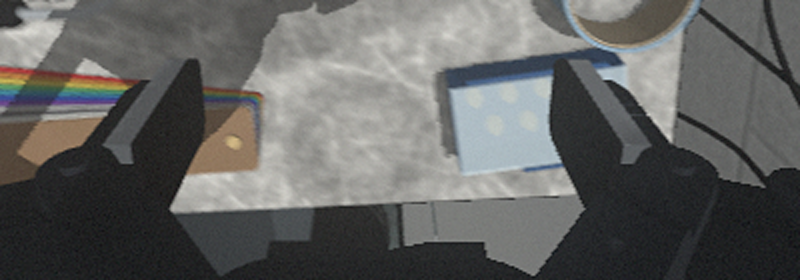

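>>> {"fn": "send_rows", "kwargs": {"steps": [[[0,0,0,0.0,0],[0,0,0,0,0],[0,0,0,0,0],[0,0,0,0,0],[0,0,0,0,0],[0,0,0,-0.015,0],[0,0,0,-0.025,0],[0,0,0,-0.025,0]]]}}

```text
t: 3.4
tcp_pos: [0.4971, -0.2568, 0.0457]
tool_rot: [-0.513, -0.488, 0.513, -0.486]
force: [-0.4, 0.3, 0.3]
finger_gap: 0.999
```

>>> {"fn": "send_rows", "kwargs": {"steps": [[[0.5,0,0,0.0,0],[0.6,0,0,0,0],[0.7,0,0,0,0],[0.8,0,0,0,0],[1,0,0,0,0],[1,0,0,0,0]]]}}

```text
t: 4.15
tcp_pos: [0.4983, -0.2577, 0.0478]
tool_rot: [0.513, 0.486, -0.513, 0.487]
force: [-0.5, 0.6, 5.5]
finger_gap: 0.328
```

```bash
python3 - <<'E'
from h import *
s=manip.sense();print(s['t'],s['tcp_pos'],s['finger_gap'],s['force'])
im=manip.snapshot("wrist");cv2.imwrite("pics/w4.png",cv2.resize(im[100:400,180:460,::-1],None,fx=2,fy=2))
im=manip.snapshot("scene");cv2.imwrite("pics/s4.png",cv2.resize(im[60:140,320:400,::-1],None,fx=7,fy=7,interpolation=cv2.INTER_CUBIC))
print(manip.sense()['finger_gap'])
E
```

```text
4.15 [ 0.49831729 -0.25771438  0.04778644] 0.328453801834319 [-0.53352709  0.62315381  5.51055483]
0.3232919062202124
```

View pics/w4.png

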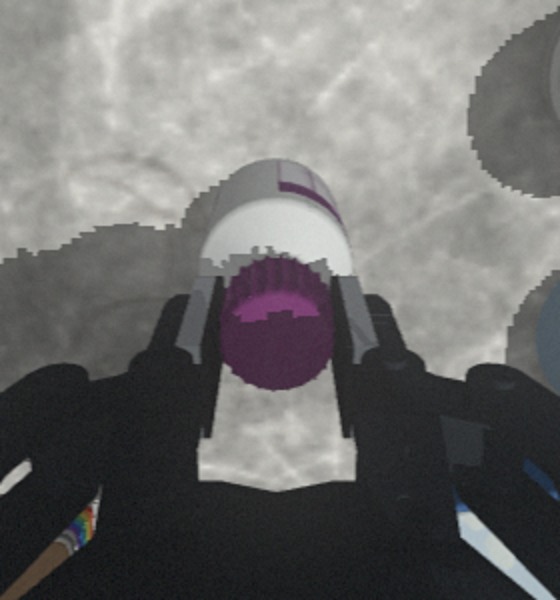

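View pics/s4.png

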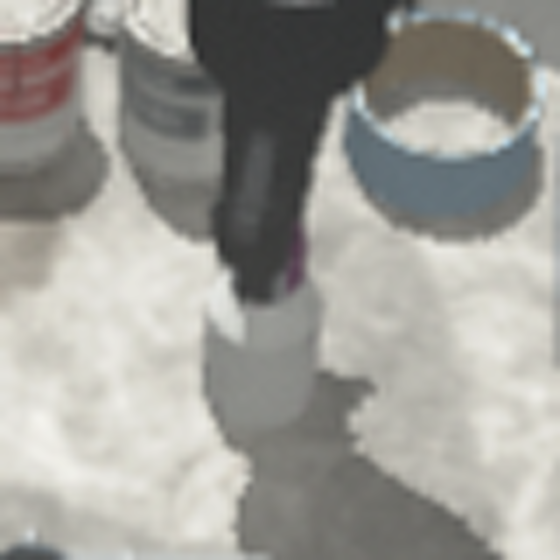

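>>> {"fn": "send_rows", "kwargs": {"steps": [[[1,0,0,0.005,0],[1,0,0,0.03,0],[1,0,0,0.075,0],[1,0,0.0,0.12,0],[1,0,0.03,0.14,0],[1,0,0.07,0.14,0],[1,0,0.1,0.14,0],[1,0,0.1,0.14,0]]]}}

```text
t: 5.25
tcp_pos: [0.497, -0.1551, 0.1869]
tool_rot: [-0.512, -0.488, 0.512, -0.487]
force: [0.5, -0.7, -2.0]
finger_gap: 0.327
```

```bash
python3 - <<'E'
from h import *
s=manip.sense();print(s['t'],s['tcp_pos'],s['finger_gap'],s['force'],R.from_quat(s["tool_rot"]).as_matrix().round(3))
im=manip.snapshot("wrist");cv2.imwrite("pics/w5.png",im[:,:,::-1])
E
```

```text
5.25 [ 0.49696642 -0.15514298  0.1868693 ] 0.3269524021973517 [ 0.5139633  -0.69355191 -2.04566866] [[-0.002  0.999 -0.049]
 [ 0.001 -0.049 -0.999]
 [-1.    -0.002 -0.001]]
```

View pics/w5.png

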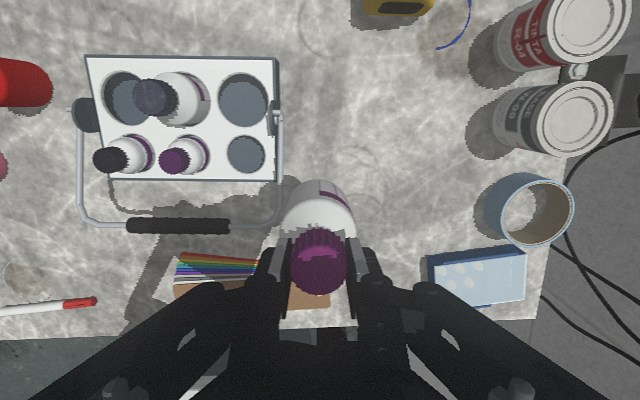

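```bash
cat >> h.py <<'E'
def warp(im,c,z,x0,x1,y0,y1,mm=1.0):
    # top-down rectification of the plane z: rows = x decreasing, cols = y decreasing, 1px = mm
    W=int((y1-y0)*1000/mm);H=int((x1-x0)*1000/mm)
    src=np.float32([proj(c,(x,y,z)) for x,y in ((x1,y1),(x1,y0),(x0,y0),(x0,y1))])
    dst=np.float32([(0,0),(W,0),(W,H),(0,H)])
    return cv2.warpPerspective(im,cv2.getPerspectiveTransform(src,dst),(W,H)),lambda u,v:(x1-v*mm/1000,y1-u*mm/1000)
def circ(pts):
    A=np.c_[2*pts,np.ones(len(pts))];s=np.linalg.lstsq(A,(pts**2).sum(1),rcond=None)[0]
    return s[:2],np.sqrt(s[2]+s[:2]@s[:2])
E
python3 - <<'E'
from h import *
s=manip.sense();c=cam("wrist",s);im=cv2.imread("pics/w5.png")[:,:,::-1].copy()
h=cv2.cvtColor(im,cv2.COLOR_RGB2HSV)
m=((h[...,2]>200)&(h[...,1]<25)).astype(np.uint8)
k=np.zeros_like(m);k[45:190,75:290]=1;m&=k
cs,hi=cv2.findContours(m,cv2.RETR_CCOMP,cv2.CHAIN_APPROX_NONE)
for cc,hh in zip(cs,hi[0]):
    a=cv2.contourArea(cc)
    if a<200: continue
    w=np.array([onplane(c,p,.038)[:2] for p in cc[:,0,:]])
    if hh[3]<0:
        r=cv2.minAreaRect((w*1000).astype(np.float32));print("outer",a,r,cv2.boxPoints(r).round(1).tolist())
    else:
        cen,rad=circ(w);print("hole",a,cc[:,0].mean(0).round(1),cen.round(4),rad.round(4))
E
```

```text
outer 16445.0 ((563.1429443359375, -22.002716064453125), (183.21092224121094, 121.44276428222656), 86.4248046875) [[496.79998779296875, -109.5999984741211], [618.0, -117.19999694824219], [629.5, 65.5999984741211], [508.29998779296875, 73.19999694824219]]
hole 1292.0 [245.5 153.9] [ 0.526  -0.0802] 0.022
hole 1734.0 [184.5 156.3] [ 0.5274 -0.0135] 0.0261
hole 4780.5 [161.6  95.9] [0.5854 0.0076] 0.0413
```

```bash
python3 - <<'E'
from h import *
p=manip.camera_params("wrist");Tt=p["tool_from_camera"]
c=(p,Tt)
im=cv2.imread("pics/w5.png")[:,:,::-1].copy()
h=cv2.cvtColor(im,cv2.COLOR_RGB2HSV)
m=((h[...,0]>135)&(h[...,0]<170)&(h[...,1]>70));k=np.zeros_like(m);k[220:310,280:360]=1
b=blobs(m&k,100);print([(x[0].round(1),x[1]) for x in b])
cv2.imwrite("pics/w5c.png",cv2.resize(im[200:310,260:380,::-1],None,fx=5,fy=5,interpolation=cv2.INTER_CUBIC))
def atx(uv,x):
    o,d=ray(c,uv);return o+d*(x-o[0])/d[0]
for x in (-.047,-.045):print(atx((319,270),x).round(4),atx((290,270),x).round(4),atx((347,270),x).round(4),"bottom",atx((319,296),x).round(4))
E
```

```text
[(array([317.8, 262.5]), array([ 290,  228,   57,   67, 2944], dtype=int32))]
[-0.047  -0.0009  0.0012] [-0.047  -0.0009 -0.0127] [-0.047  -0.0009  0.0146] bottom [-0.047  -0.0154  0.0012]
[-0.045  -0.0021  0.0012] [-0.045  -0.0021 -0.0129] [-0.045  -0.0021  0.0148] bottom [-0.045  -0.0169  0.0012]
```

View pics/w5c.png

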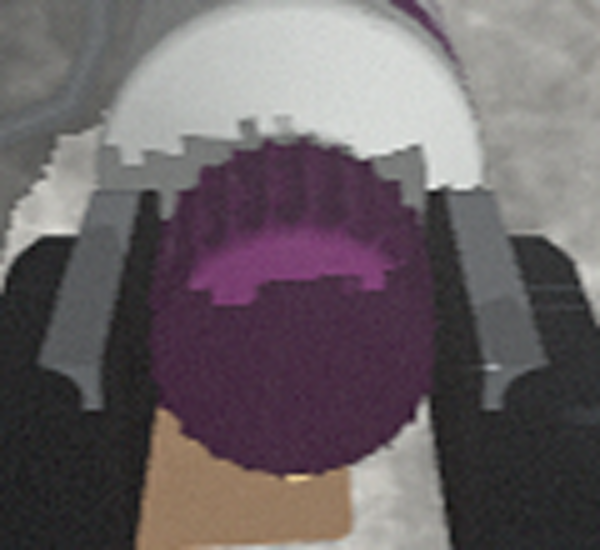

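>>> {"fn": "send_rows", "kwargs": {"steps": [[[1,0.03,0.025,0,0],[1,0.06,0.05,0,0],[1,0.08,0.07,0,0],[1,0.085,0.075,0,0],[1,0.085,0.075,0,0],[1,0.085,0.075,0,0]]]}}

```text
t: 6.05
tcp_pos: [0.5822, -0.0836, 0.187]
tool_rot: [-0.513, -0.487, 0.513, -0.486]
force: [0.2, -0.8, -1.5]
finger_gap: 0.321
```

```bash
cat >> h.py <<'E'
def camnom(x,y,z,a=-.0522):
    # nominal (commanded) tool pose: tool x down, tool y at world angle a
    T=np.eye(4);ca,sa=np.cos(a),np.sin(a)
    T[:3,:3]=np.c_[[0,0,-1],[ca,sa,0],[sa,-ca,0]];T[:3,3]=(x,y,z)
    p=manip.camera_params("wrist");return p,T@p["tool_from_camera"]
def deck(im,c,roi):
    h=cv2.cvtColor(im,cv2.COLOR_RGB2HSV)
    m=((h[...,2]>190)&(h[...,1]<25)).astype(np.uint8)
    k=np.zeros_like(m);k[roi[0]:roi[1],roi[2]:roi[3]]=1;m&=k
    cs,hi=cv2.findContours(m,cv2.RETR_CCOMP,cv2.CHAIN_APPROX_NONE)
    for cc,hh in zip(cs,hi[0]):
        a=cv2.contourArea(cc)
        if a<200: continue
        w=np.array([onplane(c,p,.038)[:2] for p in cc[:,0,:]])
        if hh[3]<0:
            r=cv2.minAreaRect((w*1000).astype(np.float32));print("outer",a,np.round(r[0],1),np.round(r[1],1),round(r[2],2))
        else:
            cen,rad=circ(w);print("hole",a,cc[:,0].mean(0).round(1),cen.round(4),rad.round(4))
E
python3 - <<'E'
from h import *
im=cv2.imread("pics/w5.png")[:,:,::-1].copy()
deck(im,camnom(.498,-.158,.187),(45,190,75,290))
s=manip.sense();print(s['t'],s['tcp_pos'],s['finger_gap'],s['force'],R.from_quat(s["tool_rot"]).as_matrix().round(3))
im=manip.snapshot("wrist");cv2.imwrite("pics/w6.png",im[:,:,::-1])
E
```

```text
outer 223.5 [539.1  83.5] [15.8 36.3] 74.11
outer 16628.0 [563.8 -23.4] [183.7 121.5] 86.31
hole 1273.5 [245.7 153.8] [ 0.5266 -0.0816] 0.0219
hole 1458.5 [185.2 154.9] [ 0.5274 -0.0142] 0.0219
hole 4534.0 [162.6  97.9] [0.5879 0.0057] 0.0412
6.05 [ 0.58218911 -0.08359956  0.18701642] 0.32090794099921227 [ 0.18541311 -0.76384442 -1.47033842] [[-0.001  0.999 -0.053]
 [-0.    -0.053 -0.999]
 [-1.    -0.001  0.   ]]
```

View pics/w6.png

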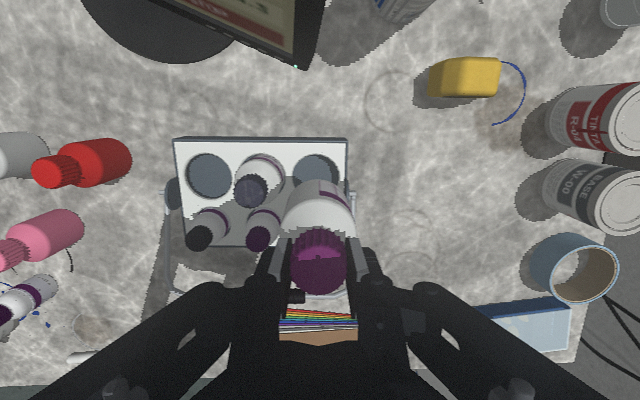

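```bash
python3 - <<'E'
from h import *
im=cv2.imread("pics/w6.png")[:,:,::-1].copy()
c=camnom(.583,-.083,.187)
w,f=warp(im,c,.038,.48,.66,-.14,.11,.4)
cv2.imwrite("pics/w6r.png",w[:,:,::-1])
deck(im,c,(130,255,165,360))
h=cv2.cvtColor(w,cv2.COLOR_RGB2HSV);m=((h[...,2]>190)&(h[...,1]<25)).astype(np.uint8)
cv2.imwrite("pics/w6m.png",m*255)
E
```

```text
outer 886.0 [532.5 -98.7] [64.5 32.3] 67.82
outer 359.5 [589.4 -23.6] [37.8 22.4] 41.09
outer 3409.0 [579.7 -20.2] [183.5  88.4] 87.06
```

View pics/w6r.png

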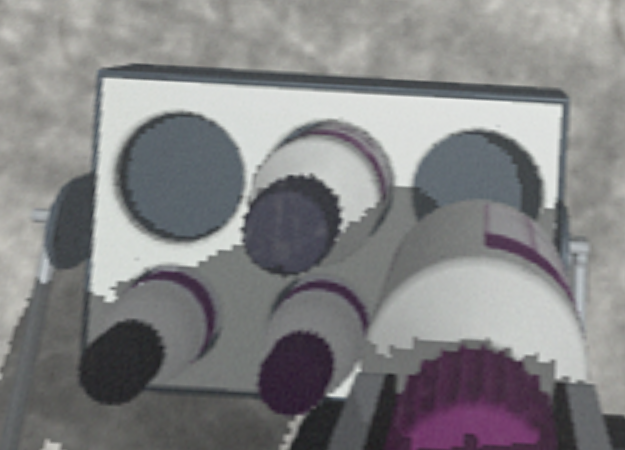

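View pics/w6m.png

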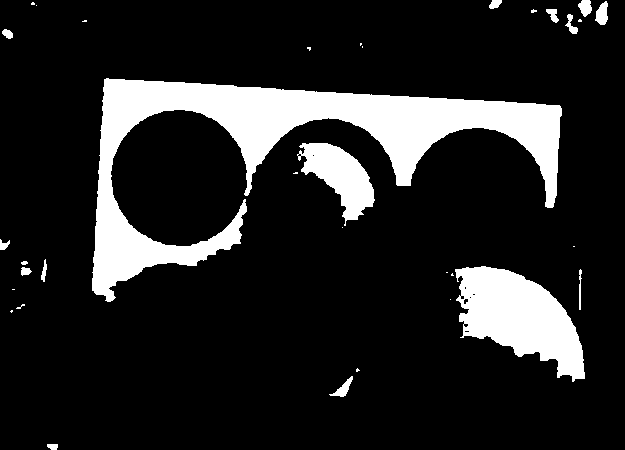

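>>> {"fn": "send_rows", "kwargs": {"steps": [[[1,0,0.0024,-0.03,0],[1,0,0.0024,-0.07,0],[1,0,0.0024,-0.09,0],[1,0,0.0024,-0.098,0],[1,0,0.0024,-0.108,0],[1,0,0.0024,-0.118,0],[1,0,0.0024,-0.126,0],[1,0,0.0024,-0.129,0]]]}}

```text
t: 7.1
tcp_pos: [0.5828, -0.0801, 0.0578]
tool_rot: [-0.513, -0.487, 0.513, -0.487]
force: [-1.3, -0.5, 6.5]
finger_gap: 0.324
```

```bash
python3 - <<'E'
from h import *
s=manip.sense();print(s['t'],s['tcp_pos'],s['finger_gap'],s['force'])
im=manip.snapshot("wrist");cv2.imwrite("pics/w7.png",im[:,:,::-1])
E
```

```text
7.1 [ 0.58284418 -0.08005374  0.05776947] 0.32434789429938776 [-1.29532792 -0.47965836  6.48432615]
```

View pics/w7.png

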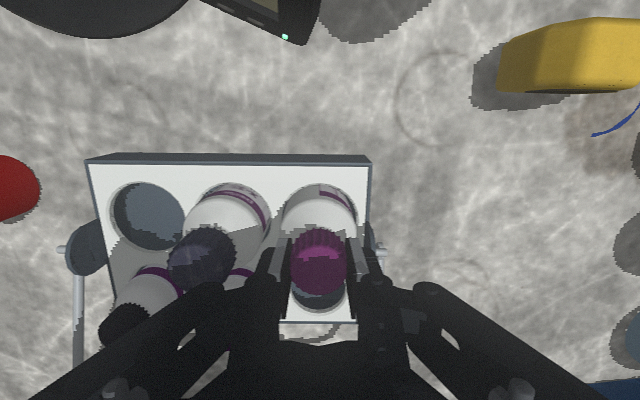

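>>> {"fn": "send_rows", "kwargs": {"steps": [[[0.6,0,0,0,0],[0.52,0,0,0,0],[0.52,0,0,0,0],[0.52,0,0,0.02,0],[0.52,0,0,0.06,0],[0.52,0,0,0.12,0],[0.52,0,0.03,0.15,0],[0.4,0,0.08,0.15,0]]]}}

```text
t: 8.15
tcp_pos: [0.5858, -0.0011, 0.212]
tool_rot: [0.515, 0.483, -0.512, 0.489]
force: [0.4, 0.6, 0.3]
finger_gap: 0.601
```

```bash
python3 - <<'E'
from h import *
s=manip.sense();print(s['t'],s['tcp_pos'],s['finger_gap'],s['force'])
im=manip.snapshot("wrist");cv2.imwrite("pics/w8.png",im[:,:,::-1])
E
```

```text
8.15 [ 0.58581086 -0.00111923  0.21203615] 0.6012469569281989 [0.38933598 0.57498419 0.3386056 ]
```

View pics/w8.png

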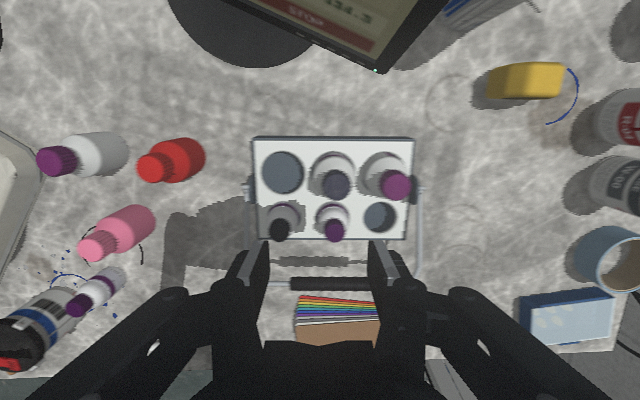

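```bash
python3 - <<'E'
from h import *
for a,b in (((273,97),(190,237)),((365,140),(278,148)),((383,88),(237,65)),((275,42),(118,162))):
    x,e=tri(ray(cam("top"),a),ray(cam("scene"),b));print(x.round(3),np.round(e,3))
t=cam("top")
for n,u,z in (("red",(289.7,163.5),.095),("pink",(263.7,186),.095),("tinlid",(216,228),.113)): print(n,onplane(t,u,z).round(3))
s=manip.sense();c=cam("wrist",s);im=cv2.imread("pics/w8.png")[:,:,::-1].copy()
for b,st in blobs(purple(im),40): print(b.round(1),st,onplane(c,b,.095)[:2].round(4),onplane(c,b,.076)[:2].round(4))
E
```

```text
[0.839 0.229 0.065] [0.008 0.008]
[ 0.703 -0.087  0.025] [0.01 0.01]
[ 0.776 -0.114  0.301] [0.01 0.01]
[0.907 0.198 0.333] [0. 0.]
red [0.609 0.164 0.095]
pink [0.532 0.246 0.095]
tinlid [0.391 0.389 0.113]
[ 51.9 160.8] [ 36 146  39  30 729] [0.6195 0.2665] [0.6171 0.284 ]
[396.5 186.6] [383 174  26  26 492] [ 0.5768 -0.0723] [ 0.5715 -0.0771]
[334.3 232.7] [326 224  17  18 211] [ 0.5296 -0.0082] [ 0.5213 -0.0089]
[104.6 280.8] [ 92 276  22  16  79] [0.4837 0.2495] [0.4723 0.2658]
[ 75.6 307.8] [ 66 295  23  22 265] [0.4503 0.292 ] [0.4368 0.3111]
```

>>> {"fn": "send_rows", "kwargs": {"steps": [[[0.4,0.006,0.04,-0.0,0],[0.4,0.012,0.085,0,0],[0.4,0.018,0.13,0,0],[0.4,0.024,0.175,0,0],[0.4,0.03,0.22,0,0],[0.4,0.037,0.255,0,0],[0.4,0.039,0.2646,0,0],[0.4,0.039,0.2646,0,0]]]}}

```text
t: 9.2
tcp_pos: [0.6217, 0.2643, 0.2078]
tool_rot: [-0.512, -0.487, 0.513, -0.487]
force: [0.3, -0.6, 0.5]
finger_gap: 0.602
```

```bash
python3 - <<'E'
from h import *
s=manip.sense();print(s['t'],s['tcp_pos'],s['finger_gap'],s['force'])
im=manip.snapshot("wrist");cv2.imwrite("pics/w9.png",im[:,:,::-1])
c=camnom(.622,.264,.208)
for b,st in blobs(purple(im),40): print(b.round(1),st,onplane(c,b,.095)[:2].round(4),onplane(c,(st[0]+st[2]/2-.5,st[1]+st[3]/2-.5),.095)[:2].round(4),onplane(c,b,.076)[:2].round(4))
E
```

```text
9.2 [0.62166259 0.26430382 0.20781432] 0.6015980543512851 [ 0.34665941 -0.63762431  0.51315218]
[319.5 182.4] [306 170  28  26 547] [0.6239 0.2617] [0.6239 0.2616] [0.6192 0.2618]
[577.5 251.3] [568 242  20  19 257] [ 0.5342 -0.0097] [ 0.5346 -0.0096] [ 0.5235 -0.0276]
[292.4 323. ] [284 314  18  17 213] [0.4581 0.3014] [0.4595 0.3011] [0.4423 0.3042]
```

View pics/w9.png

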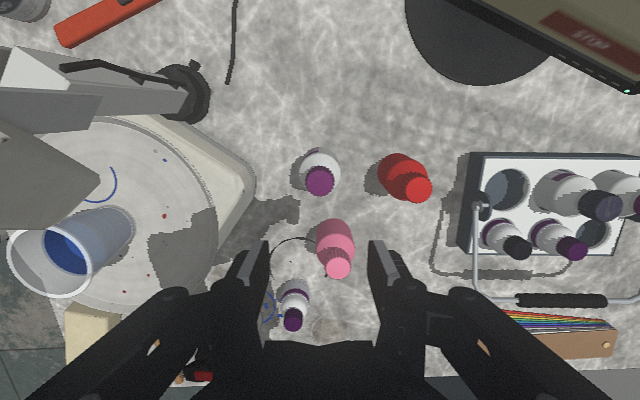

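>>> {"fn": "send_rows", "kwargs": {"steps": [[[0.4,0.002,-0.002,-0.05,0],[0.4,0.002,-0.002,-0.1,0],[0.4,0.002,-0.002,-0.14,0],[0.4,0.002,-0.002,-0.159,0],[0.6,0.002,-0.002,-0.159,0],[0.8,0.002,-0.002,-0.159,0],[1,0.002,-0.002,-0.159,0],[1,0.002,-0.002,-0.159,0]]]}}

```text
t: 10.25
tcp_pos: [0.6246, 0.2627, 0.0504]
tool_rot: [0.513, 0.486, -0.512, 0.487]
force: [0.2, 0.7, -1.1]
finger_gap: 0.324
```

>>> {"fn": "send_rows", "kwargs": {"steps": [[[1,0,0,0.0,0],[1,0,0,0.01,0],[1,0,0,0.03,0],[1,0,0,0.08,0],[1,0,0,0.13,0],[1,0,0,0.14,0],[1,0,0,0.14,0]]]}}

```text
t: 11.12
tcp_pos: [0.6242, 0.2625, 0.1906]
tool_rot: [0.513, 0.486, -0.512, 0.487]
force: [-0.3, -0.4, -0.4]
finger_gap: 0.321
```

```bash
python3 - <<'E'
from h import *
s=manip.sense();print(s['t'],s['tcp_pos'],s['finger_gap'],s['force'])
im=manip.snapshot("wrist");cv2.imwrite("pics/w10.png",im[:,:,::-1])
E
```

```text
11.125 [0.62421765 0.26252715 0.19059759] 0.3208361187828994 [-0.34274853 -0.38409365 -0.38874097]
```

View pics/w10.png

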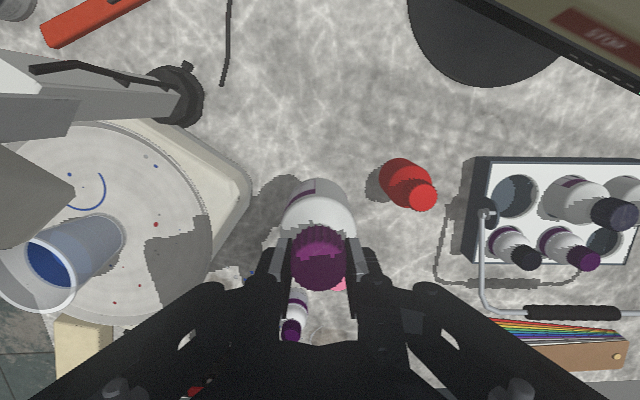

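>>> {"fn": "send_rows", "kwargs": {"steps": [[[1,-0.006,-0.035,0,0],[1,-0.012,-0.08,0,0],[1,-0.019,-0.125,0,0],[1,-0.026,-0.17,0,0],[1,-0.032,-0.21,0,0],[1,-0.034,-0.223,0,0],[1,-0.034,-0.223,0,0],[1,-0.034,-0.223,0,0]]]}}

```text
t: 12.18
tcp_pos: [0.5898, 0.0407, 0.1885]
tool_rot: [-0.513, -0.488, 0.513, -0.487]
force: [0.2, 0.0, -1.2]
finger_gap: 0.32
```

```bash
python3 - <<'E'
from h import *
s=manip.sense();print(s['t'],s['tcp_pos'],s['finger_gap'],s['force'])
im=manip.snapshot("wrist");cv2.imwrite("pics/w11.png",im[:,:,::-1])
c=camnom(.590,.039,.189)
w,f=warp(im,c,.038,.48,.66,-.14,.11,.4)
h=cv2.cvtColor(w,cv2.COLOR_RGB2HSV);m=((h[...,2]>190)&(h[...,1]<25)).astype(np.uint8)
cv2.imwrite("pics/w11m.png",np.vstack([w[:,:,::-1][:300],cv2.merge([m*255]*3)[:300]]))
h=cv2.cvtColor(im,cv2.COLOR_RGB2HSV)
m=((h[...,0]>135)&(h[...,0]<170)&(h[...,1]>70));k=np.zeros_like(m);k[220:310,280:360]=1
print([(x[0].round(1),x[1]) for x in blobs(m&k,100)])
E
```

```text
12.175 [0.5898039  0.04072734 0.18854823] 0.3201539819413314 [ 0.18636525  0.02915143 -1.23972128]
[(array([317.7, 259. ]), array([ 290,  225,   56,   66, 2887], dtype=int32))]
```

View pics/w11m.png

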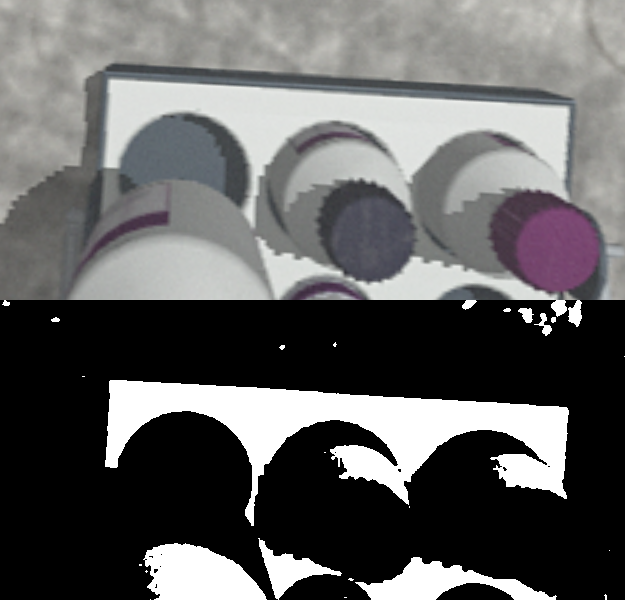

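>>> {"fn": "send_rows", "kwargs": {"steps": [[[1,-0.0017,-0.0015,-0.03,0],[1,-0.0017,-0.0015,-0.07,0],[1,-0.0017,-0.0015,-0.09,0],[1,-0.0017,-0.0015,-0.098,0],[1,-0.0017,-0.0015,-0.108,0],[1,-0.0017,-0.0015,-0.118,0],[1,-0.0017,-0.0015,-0.126,0],[1,-0.0017,-0.0015,-0.129,0]]]}}

```text
t: 13.22
tcp_pos: [0.5882, 0.0379, 0.0598]
tool_rot: [-0.513, -0.487, 0.513, -0.487]
force: [0.5, -0.7, 3.1]
finger_gap: 0.325
```

```bash
python3 - <<'E'
from h import *
s=manip.sense();print(s['t'],s['tcp_pos'],s['finger_gap'],s['force'])
im=manip.snapshot("wrist");cv2.imwrite("pics/w12.png",im[:,:,::-1])
E
```

```text
13.225 [0.58819486 0.0379362  0.05984947] 0.32451575925663817 [ 0.49455274 -0.69319703  3.07140867]
```

View pics/w12.png

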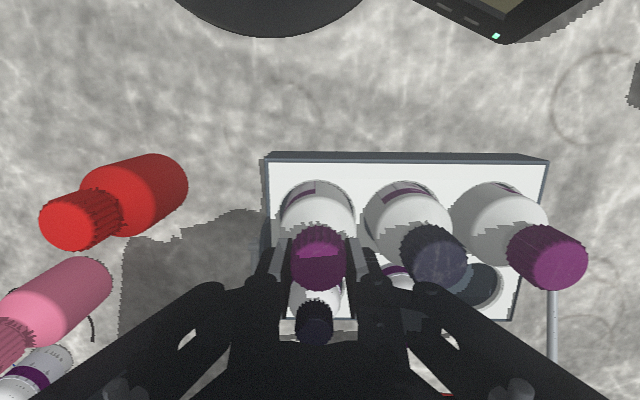

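>>> {"fn": "send_rows", "kwargs": {"steps": [[[0.6,0,0,0,0],[0.52,0,0,0,0],[0.52,0,0,0,0],[0.52,0,0,0.02,0],[0.52,0,0,0.06,0],[0.52,0,0,0.12,0],[0.52,-0.01,0.03,0.15,0],[0.52,-0.04,0.07,0.15,0]]]}}

```text
t: 14.28
tcp_pos: [0.5519, 0.1079, 0.2139]
tool_rot: [0.516, 0.484, -0.511, 0.489]
force: [-0.5, 1.1, 0.1]
finger_gap: 0.484
```

>>> {"fn": "send_rows", "kwargs": {"steps": [[[0.52,-0.02,0.04,0,0],[0.52,-0.04,0.08,0,0],[0.52,-0.065,0.12,0,0],[0.52,-0.09,0.16,0,0],[0.52,-0.105,0.19,0,0],[0.52,-0.107,0.196,0,0],[0.52,-0.107,0.196,0,0],[0.52,-0.107,0.196,0,0]]]}}

```text
t: 15.28
tcp_pos: [0.442, 0.303, 0.2102]
tool_rot: [-0.513, -0.486, 0.513, -0.487]
force: [-0.4, 0.8, 0.5]
finger_gap: 0.484
```

```bash
python3 - <<'E'
from h import *
s=manip.sense();print(s['t'],s['tcp_pos'],s['finger_gap'],s['force'])
im=manip.snapshot("wrist");cv2.imwrite("pics/w13.png",im[:,:,::-1])
c=camnom(.4413,.3035,.210)
for b,st in blobs(purple(im),40): print(b.round(1),st,onplane(c,b,.095)[:2].round(4),onplane(c,b,.076)[:2].round(4))
E
```

```text
15.275 [0.44202808 0.3030335  0.21021588] 0.4837555612464199 [-0.39397879  0.76539559  0.45008321]
[616.    9.7] [594   0  46  24 863] [0.5809 0.0418] [0.5853 0.0248]
[315.9 181.2] [306 172  21  19 279] [0.4442 0.3047] [0.4396 0.305 ]
```

View pics/w13.png

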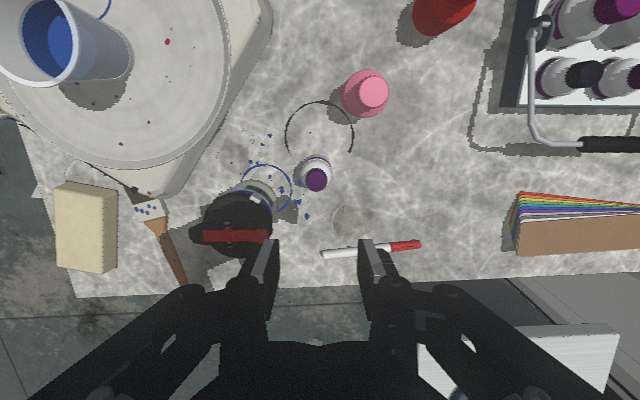

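```bash
python3 - <<'E'
from h import *
c=camnom(.4413,.3035,.210)
for u,z in (((237,222),.1),((272,215),.1),((273,230),.1),((262,190),.06),((275,190),.05),((190,235),.113),((268,236),.113)): print(u,z,onplane(c,u,z)[:2].round(4))
im=cv2.imread("pics/w13.png");cv2.imwrite("pics/w13c.png",cv2.resize(im[140:270,170:350],None,fx=4,fy=4,interpolation=cv2.INTER_CUBIC))
E
```

```text
(237, 222) 0.1 [0.4067 0.3875]
(272, 215) 0.1 [0.4125 0.351 ]
(273, 230) 0.1 [0.396  0.3516]
(262, 190) 0.06 [0.4285 0.3667]
(275, 190) 0.05 [0.425  0.3537]
(190, 235) 0.113 [0.4003 0.4317]
(268, 236) 0.113 [0.3953 0.3547]
```

View pics/w13c.png

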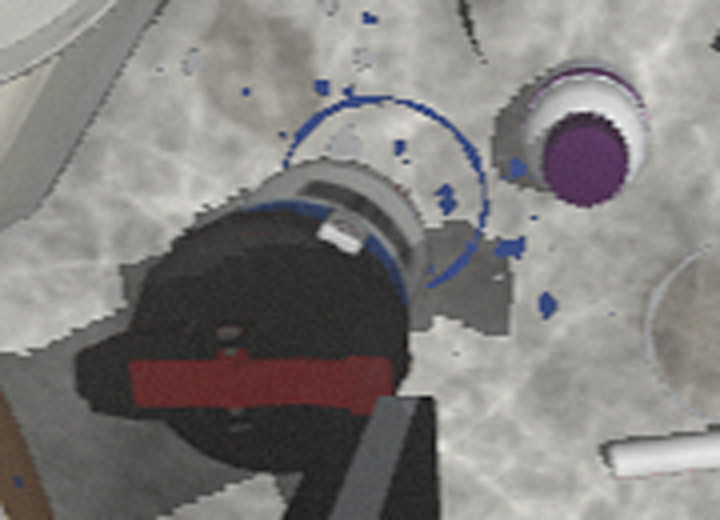

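>>> {"fn": "send_rows", "kwargs": {"steps": [[[0.52,-0.0015,0.001,-0.05,0],[0.52,-0.0015,0.001,-0.1,0],[0.52,-0.0015,0.001,-0.15,0],[0.52,-0.0015,0.001,-0.177,0],[0.52,-0.0015,0.001,-0.177,0],[0.8,-0.0015,0.001,-0.177,0],[1,-0.0015,0.001,-0.177,0],[1,-0.0015,0.001,-0.177,0]]]}}

```text
t: 16.32
tcp_pos: [0.4406, 0.3053, 0.0344]
tool_rot: [0.514, 0.486, -0.512, 0.487]
force: [0.1, 0.6, 2.5]
finger_gap: 0.231
```

>>> {"fn": "send_rows", "kwargs": {"steps": [[[1,0,0,0.0,0],[1,0,0,0.01,0],[1,0,0,0.03,0],[1,0,0,0.08,0],[1,0,0,0.13,0],[1,0,0,0.15,0],[1,0,0,0.15,0]]]}}

```text
t: 17.2
tcp_pos: [0.4408, 0.3055, 0.1853]
tool_rot: [0.514, 0.486, -0.511, 0.487]
force: [-0.3, 0.1, -0.7]
finger_gap: 0.233
```

```bash
python3 - <<'E'
from h import *
s=manip.sense();print(s['t'],s['tcp_pos'],s['finger_gap'],s['force'])
im=manip.snapshot("wrist");cv2.imwrite("pics/w14.png",im[:,:,::-1])
E
```

```text
17.2 [0.44077889 0.3055033  0.18528585] 0.23314832957880607 [-0.25547949  0.11052823 -0.72679317]
```

View pics/w14.png

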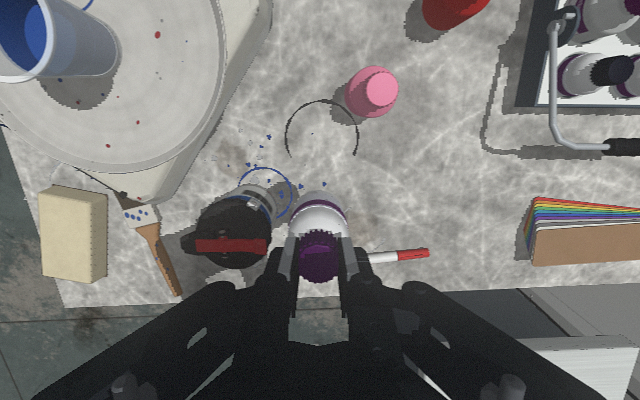

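>>> {"fn": "send_rows", "kwargs": {"steps": [[[1,0.009,-0.04,0,0],[1,0.02,-0.09,0,0],[1,0.032,-0.143,0,0],[1,0.044,-0.197,0,0],[1,0.056,-0.25,0,0],[1,0.068,-0.303,0,0],[1,0.078,-0.35,0,0],[1,0.0862,-0.3835,0,0]]]}}

```text
t: 18.25
tcp_pos: [0.5251, -0.0804, 0.1812]
tool_rot: [-0.513, -0.488, 0.514, -0.485]
force: [0.1, 0.6, -0.6]
finger_gap: 0.232
```

>>> {"fn": "send_rows", "kwargs": {"steps": [[[1,0,0,0,0],[1,0,0,0,0],[1,0,0,0,0]]]}}

```text
t: 18.62
tcp_pos: [0.5251, -0.0771, 0.1825]
tool_rot: [-0.512, -0.488, 0.513, -0.486]
force: [0.7, 0.1, -0.8]
finger_gap: 0.233
```

```bash
python3 - <<'E'
from h import *
s=manip.sense();print(s['t'],s['tcp_pos'],s['finger_gap'],s['force'])
im=manip.snapshot("wrist");cv2.imwrite("pics/w15.png",im[:,:,::-1])
c=camnom(.526,-.079,.183)
w,f=warp(im,c,.038,.48,.66,-.14,.11,.4)
h=cv2.cvtColor(w,cv2.COLOR_RGB2HSV);m=((h[...,2]>190)&(h[...,1]<25)).astype(np.uint8)
cv2.imwrite("pics/w15r.png",w[:,:,::-1]);cv2.imwrite("pics/w15m.png",m*255)
h=cv2.cvtColor(im,cv2.COLOR_RGB2HSV)
m=((h[...,0]>135)&(h[...,0]<170)&(h[...,1]>70));k=np.zeros_like(m);k[210:310,280:360]=1
print([(x[0].round(1),x[1]) for x in blobs(m&k,100)])
cv2.imwrite("pics/w15c.png",cv2.resize(im[180:310,250:390,::-1],None,fx=4,fy=4,interpolation=cv2.INTER_CUBIC))
E
```

```text
18.625 [ 0.52509294 -0.07710863  0.18253843] 0.2331404494094481 [ 0.71129789  0.11486412 -0.78906067]
[(array([317.2, 258.6]), array([ 298,  230,   40,   53, 1524], dtype=int32))]
```

View pics/w15r.png

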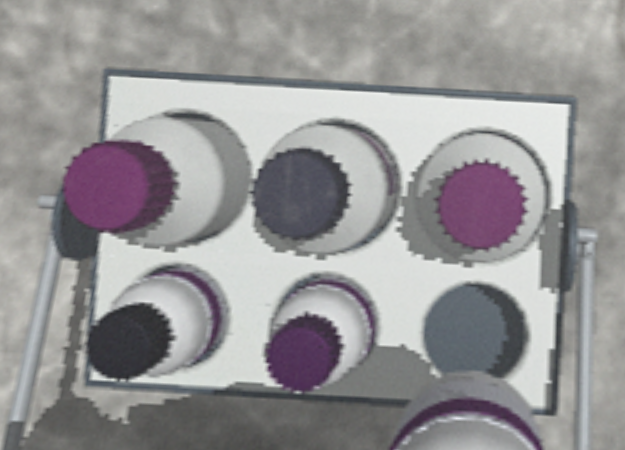

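View pics/w15m.png

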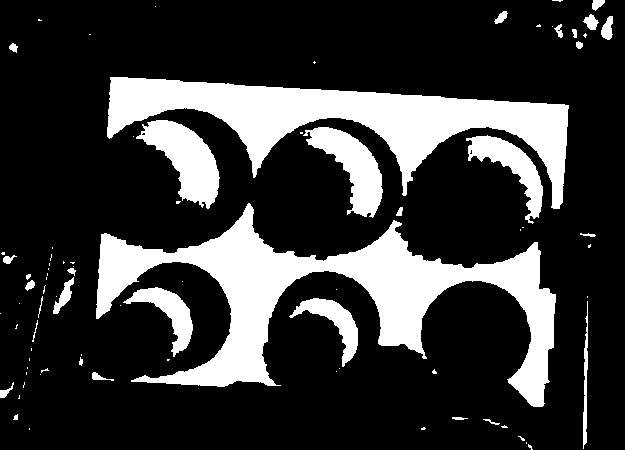

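View pics/w15c.png

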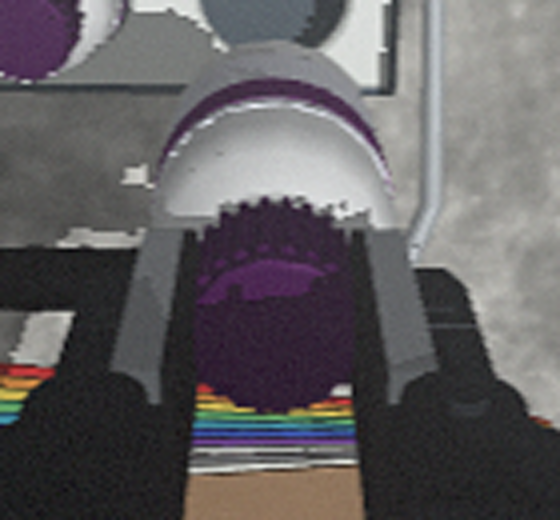

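>>> {"fn": "send_rows", "kwargs": {"steps": [[[1,-0.0003,-0.0006,-0.03,0],[1,-0.0003,-0.0006,-0.07,0],[1,-0.0003,-0.0006,-0.1,0],[1,-0.0003,-0.0006,-0.11,0],[1,-0.0003,-0.0006,-0.119,0],[1,-0.0003,-0.0006,-0.129,0],[1,-0.0003,-0.0006,-0.137,0],[1,-0.0003,-0.0006,-0.139,0]]]}}

```text
t: 19.68
tcp_pos: [0.5257, -0.0791, 0.0443]
tool_rot: [0.513, 0.487, -0.513, 0.487]
force: [-1.7, 0.6, 11.2]
finger_gap: 0.235
```

```bash
python3 - <<'E'
from h import *
s=manip.sense();print(s['t'],s['tcp_pos'],s['finger_gap'],s['force'])
im=manip.snapshot("wrist");cv2.imwrite("pics/w16.png",im[:,:,::-1])
E
```

```text
19.675 [ 0.52574707 -0.07911778  0.0443083 ] 0.23477435060843257 [-1.70570107  0.59711759 11.16961981]
```

View pics/w16.png

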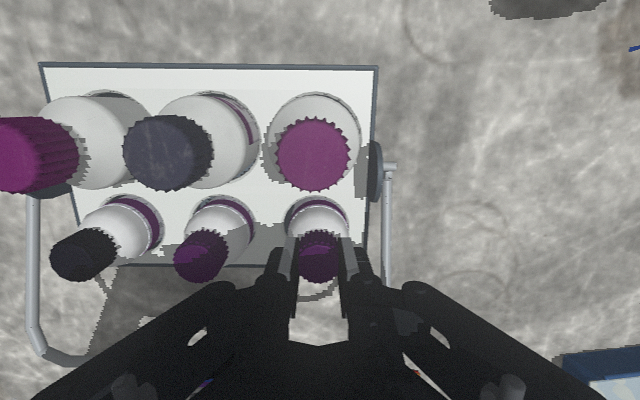

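>>> {"fn": "send_rows", "kwargs": {"steps": [[[0.75,0,0,0.001,0],[0.6,0,0,0.002,0],[0.6,0,0,0.002,0],[0.6,0,0,0.02,0],[0.6,0,0,0.06,0],[0.6,0,0,0.11,0],[0.6,0,0,0.15,0],[0.6,-0.01,0,0.166,0.1]]]}}

```text
t: 20.72
tcp_pos: [0.5176, -0.0798, 0.2132]
tool_rot: [0.488, 0.511, -0.486, 0.515]
force: [-0.1, -0.4, -1.4]
finger_gap: 0.402
```

>>> {"fn": "send_rows", "kwargs": {"steps": [[[0.6,-0.006,0.005,0,0.18],[0.6,-0.012,0.015,0,0.36],[0.6,-0.022,0.025,0,0.54],[0.6,-0.032,0.035,0,0.72],[0.6,-0.042,0.045,0,0.9],[0.6,-0.05,0.055,0,1.08],[0.6,-0.055,0.06,0,1.26],[0.6,-0.057,0.064,0,1.44]]]}}

```text
t: 21.72
tcp_pos: [0.4581, -0.0148, 0.2103]
tool_rot: [0.027, 0.707, -0.027, 0.707]
force: [1.0, -0.1, 0.2]
finger_gap: 0.399
```

>>> {"fn": "send_rows", "kwargs": {"steps": [[[0.6,0,0,0,0.025],[0.6,0,0,0,0.025],[0.6,0,0,0,0.025]]]}}

```text
t: 22.1
tcp_pos: [0.4589, -0.0154, 0.2102]
tool_rot: [0.021, 0.707, -0.021, 0.707]
force: [-0.8, 0.1, 0.3]
finger_gap: 0.405
```

```bash
python3 - <<'E'
from h import *
s=manip.sense();print(s['t'],s['tcp_pos'],s['finger_gap'],s['force'],s['q'].round(2),R.from_quat(s["tool_rot"]).as_matrix().round(3))
im=manip.snapshot("wrist");cv2.imwrite("pics/w17.png",im[:,:,::-1])
im=manip.snapshot("scene");cv2.imwrite("pics/s17.png",im[:,:,::-1])
E
```

```text
22.1 [ 0.45891102 -0.01535801  0.21023696] 0.4045961824603443 [-0.84999248  0.13843873  0.3448856 ] [-0.28  0.29  1.82 -0.    1.03 -0.22] [[ 0.     0.06   0.998]
 [-0.     0.998 -0.06 ]
 [-1.    -0.     0.   ]]
```

View pics/w17.png

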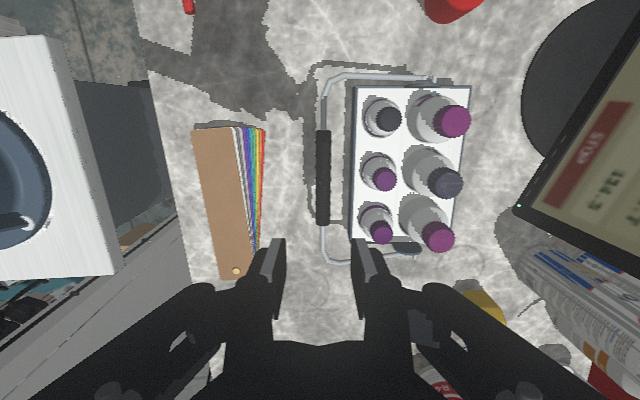

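View pics/s17.png

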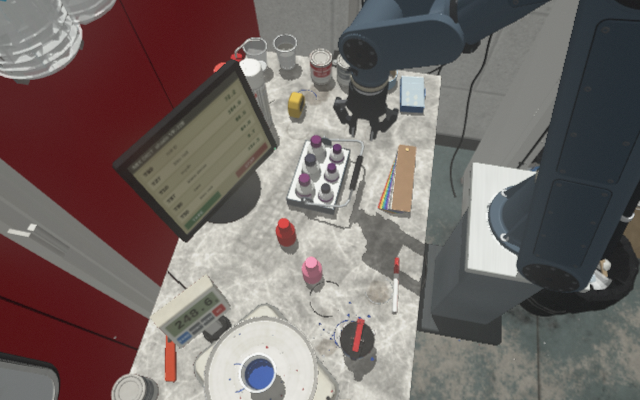

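```bash
python3 - <<'E'
from h import *
im=cv2.imread("pics/w17.png")[:,:,::-1].copy()
c=camnom(.4587,-.0156,.210,1.5128)
g=im.max(2)<60;k=np.zeros_like(g);k[120:240,305:345]=1
for b,st in blobs(g&k,200): print(b,st,onplane(c,b,.05).round(4),[onplane(c,u,.05).round(4)[:2] for u in ((st[0],b[1]),(st[0]+st[2],b[1]),(b[0],st[1]),(b[0],st[1]+st[3]))])
E
python3 - <<'E'
from h import *
im=cv2.imread("pics/w17.png")[:,:,::-1].copy()
c=camnom(.4587,-.0156,.210,1.5128)
print(im[180,305:345].max(1))
g=im.max(2)<80;k=np.zeros_like(g);k[120:240,305:345]=1
for b,st in blobs(g&k,100): print(b,st,onplane(c,b,.05).round(4),[onplane(c,u,.05).round(4)[:2] for u in ((st[0],b[1]),(st[0]+st[2],b[1]),(b[0],st[1]),(b[0],st[1]+st[3]))])
E
```

```text
[103 106 106 110 112 117 116 117 119 145 132  54  58  66  62  64  62  60
  66  67  67  69  69  60  59  61 150 206 212 203 206 202 198 193 187 189
 192 199 169 106]
[322.57593544 176.51724138] [ 315  130   16   96 1363] [ 0.4631 -0.0186  0.05  ] [array([ 0.4544, -0.0181]), array([ 0.4727, -0.0191]), array([0.4658, 0.0336]), array([ 0.4599, -0.0798])]
```

>>> {"fn": "send_rows", "kwargs": {"steps": [[[0.6,0.0037,-0.0014,-0.05,0],[0.6,0.0037,-0.0014,-0.1,0],[0.6,0.0037,-0.0014,-0.14,0],[0.6,0.0037,-0.0014,-0.165,0],[0.6,0.0037,-0.0014,-0.18,0],[0.6,0.0037,-0.0014,-0.19,0],[0.6,0.0037,-0.0014,-0.201,0],[0.6,0.0037,-0.0014,-0.201,0]]]}}

```text
t: 23.2
tcp_pos: [0.4623, -0.0165, 0.0088]
tool_rot: [0.021, 0.707, -0.02, 0.707]
force: [-0.0, 0.6, 0.5]
finger_gap: 0.396
```

```bash
python3 - <<'E'
from h import *
s=manip.sense();print(s['t'],s['tcp_pos'],s['finger_gap'],s['force'])
im=manip.snapshot("wrist");cv2.imwrite("pics/w18.png",im[:,:,::-1])
E
```

```text
23.2 [ 0.46226783 -0.01654046  0.00877917] 0.3963310987674784 [-0.03703534  0.59369138  0.52828014]
```

View pics/w18.png

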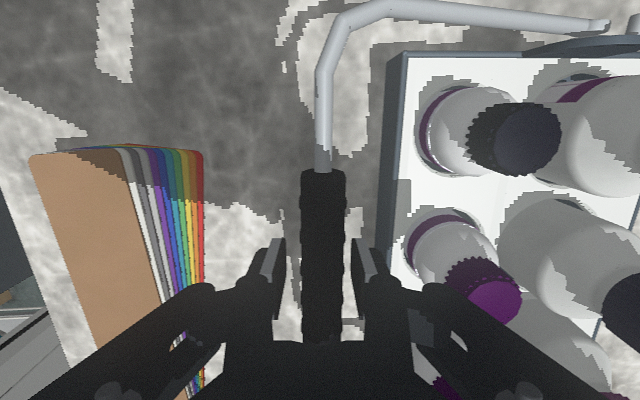

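>>> {"fn": "send_rows", "kwargs": {"steps": [[[0.8,0,0,0,0],[1,0,0,0,0],[1,0,0,0,0],[1,0,0,0,0]]], "grip_force": 60}}

```text
t: 23.75
tcp_pos: [0.463, -0.0167, 0.0094]
tool_rot: [0.02, 0.706, -0.021, 0.707]
force: [0.2, -0.2, -0.6]
finger_gap: 0.136
```

```bash
python3 - <<'E'
from h import *
s=manip.sense();print(s['t'],s['tcp_pos'],s['finger_gap'],s['force'],s['ft_torque'])
im=manip.snapshot("wrist");cv2.imwrite("pics/w19.png",im[:,:,::-1])
E
```

```text
23.75 [ 0.46299308 -0.01666899  0.00944056] 0.13568223524951517 [ 0.22444861 -0.15650711 -0.59807685] [-0.03809483 -0.16152826 -0.09406966]
```

View pics/w19.png

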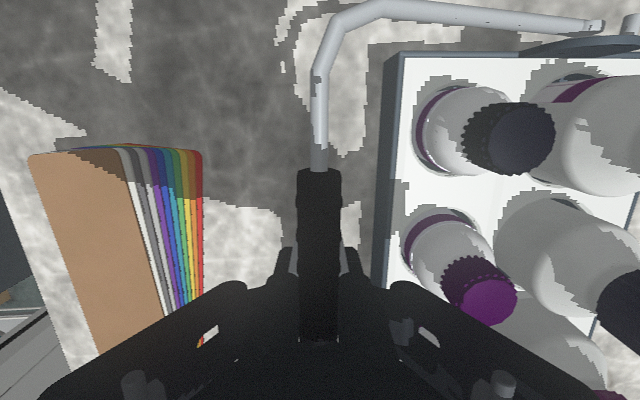

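>>> {"fn": "send_rows", "kwargs": {"steps": [[[1,0.0005,0,0.011,0],[1,0.0022,-0.0001,0.0219,0],[1,0.0049,-0.0003,0.0325,0],[1,0.0087,-0.0005,0.0428,0],[1,0.0135,-0.0008,0.0527,0],[1,0.0192,-0.0011,0.0621,0],[1,0.0259,-0.0015,0.0709,0],[1,0.0334,-0.0019,0.0789,0]]]}}

```text
t: 24.8
tcp_pos: [0.4949, -0.0181, 0.0881]
tool_rot: [0.021, 0.708, -0.02, 0.706]
force: [-0.0, -0.4, -8.2]
finger_gap: 0.131
```

```bash
python3 - <<'E'
from h import *
s=manip.sense();print(s['t'],s['tcp_pos'],s['finger_gap'],s['force'],s['ft_torque'])
im=manip.snapshot("scene");cv2.imwrite("pics/s20.png",cv2.resize(im[80:260,240:440,::-1],None,fx=3,fy=3,interpolation=cv2.INTER_CUBIC))
im=manip.snapshot("wrist");cv2.imwrite("pics/w20.png",im[:,:,::-1])
E
```

```text
24.8 [ 0.49488602 -0.01809755  0.08807303] 0.13127533798966592 [-0.04353687 -0.38926821 -8.23056666] [0.04165422 0.03471309 0.03372374]
```

View pics/s20.png

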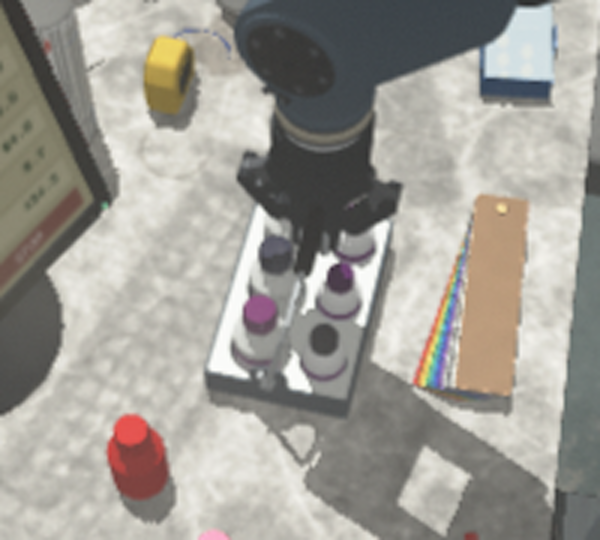

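View pics/w20.png

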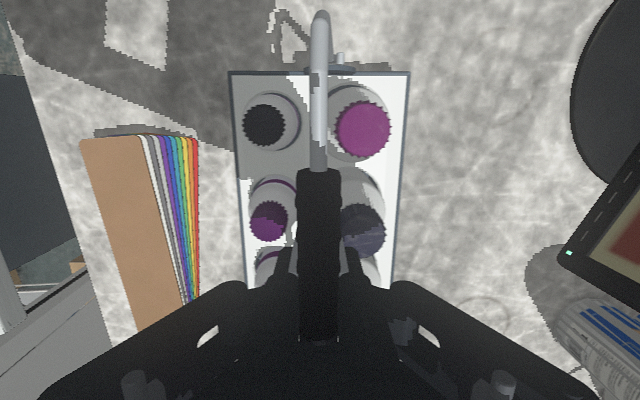

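>>> {"fn": "send_rows", "kwargs": {"steps": [[[1,0,0,-0.002,0],[1,0,0,-0.003,0]]]}}

```text
t: 25.15
tcp_pos: [0.4979, -0.0186, 0.0874]
tool_rot: [0.02, 0.705, -0.021, 0.709]
force: [-0.7, 1.9, 18.4]
finger_gap: 0.134
```

```bash
python3 - <<'E'
from h import *
s=manip.sense();print(s['t'],s['tcp_pos'],s['finger_gap'],s['force'],s['ft_torque'])
im=cv2.imread("pics/w20.png")[:,:,::-1].copy()
c=camnom(.4958,-.0189,.0879,1.5128)
for z in (.03,.038,.045,.055):
    P=[onplane(c,u,z)[:2] for u in ((230,72),(410,72),(240,287),(392,287))]
    print(z,np.round(P,4).tolist(),np.linalg.norm(P[0]-P[1]).round(4),np.linalg.norm(P[2]-P[3]).round(4))
E
```

```text
25.15 [ 0.4978816  -0.01860301  0.08739715] 0.13397339549186038 [-0.73531141  1.85999041 18.4469123 ] [0.31581446 0.09043368 0.00216142]
0.03 [[0.4374, 0.0825], [0.5669, 0.0751], [0.4207, -0.0953], [0.5568, -0.1031]] 0.1296 0.1363
0.038 [[0.4396, 0.0815], [0.5645, 0.0744], [0.4235, -0.0901], [0.5548, -0.0976]] 0.1251 0.1315
0.045 [[0.4415, 0.0807], [0.5625, 0.0738], [0.4258, -0.0856], [0.553, -0.0928]] 0.1212 0.1274
0.055 [[0.4442, 0.0795], [0.5596, 0.0729], [0.4293, -0.0791], [0.5506, -0.0859]] 0.1156 0.1215
```

>>> {"fn": "send_rows", "kwargs": {"steps": [[[1,0,0,0.001,0],[1,0,0,0.002,0],[1,0,0,0.002,0]]]}}

```text
t: 25.52
tcp_pos: [0.4961, -0.0184, 0.0876]
tool_rot: [0.02, 0.707, -0.021, 0.707]
force: [-0.3, 0.1, 6.5]
finger_gap: 0.134
```

```bash
python3 - <<'E'
from h import *
s=manip.sense();print(s['t'],s['tcp_pos'],s['finger_gap'],s['force'],s['ft_torque'])
im=manip.snapshot("wrist");cv2.imwrite("pics/w21.png",im[:,:,::-1])
im=manip.snapshot("top");cv2.imwrite("pics/t21.png",cv2.resize(im[130:300,230:440,::-1],None,fx=3.6,fy=3.4,interpolation=cv2.INTER_CUBIC))
E
```

```text
25.525 [ 0.49605248 -0.01839709  0.08759536] 0.13429162368193354 [-0.27564104  0.14762328  6.51939646] [ 0.09690283  0.03588229 -0.03104319]
```

View pics/w21.png

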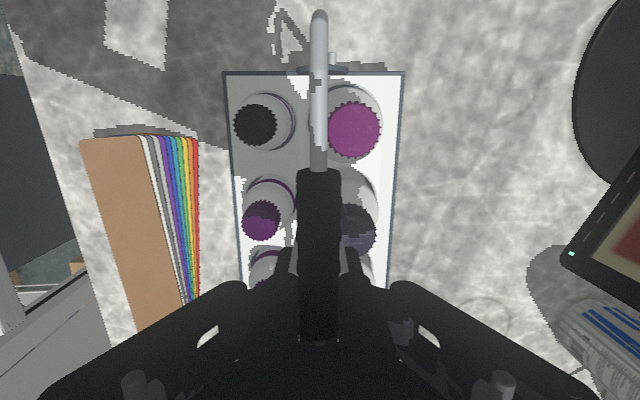

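View pics/t21.png

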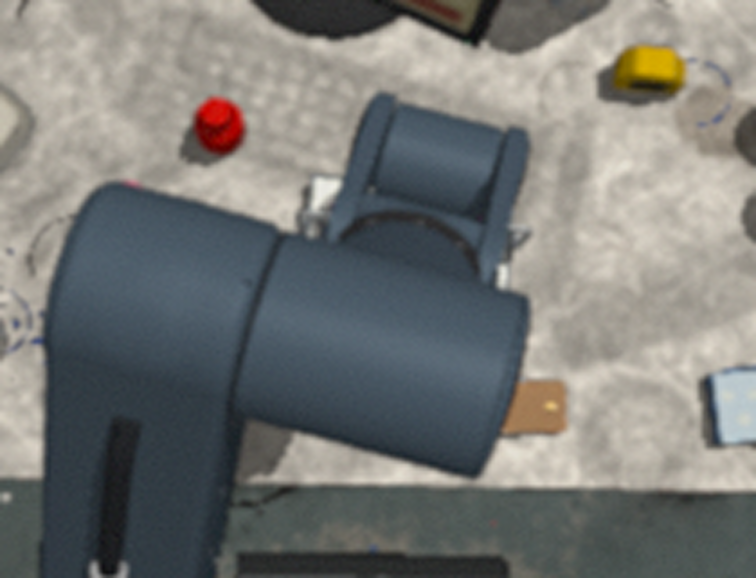

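>>> {"fn": "send_rows", "kwargs": {"steps": [[[1,0,0,0.0008,0],[0.8,0,0,0.0008,0],[0.6,0,0,0.0008,0],[0.6,0,0,0.0008,0],[0.6,0,0,0.015,0],[0.6,0,0,0.028,0],[0.6,0,0,0.028,0]]]}}

```text
t: 26.5
tcp_pos: [0.4971, -0.0187, 0.1168]
tool_rot: [0.02, 0.705, -0.021, 0.708]
force: [-0.0, 0.9, -0.1]
finger_gap: 0.395
```

```bash
python3 - <<'E'
from h import *
s=manip.sense();print(s['t'],s['tcp_pos'],s['finger_gap'],s['force'],s['ft_torque'])
im=manip.snapshot("wrist");cv2.imwrite("pics/w22.png",im[:,:,::-1])
E
```

```text
26.5 [ 0.49712059 -0.01874147  0.11679014] 0.39549483911858235 [-0.04843456  0.8504306  -0.06216723] [0.05050781 0.00926017 0.03056854]
```

View pics/w22.png

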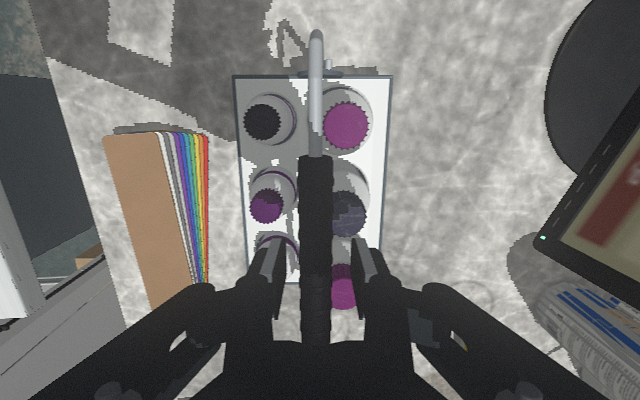

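>>> {"fn": "send_rows", "kwargs": {"steps": [[[0.8,0,0,0,0],[1,0,0,0,0],[1,0,0,0,0],[1,0,0,0,0],[1,0,0,0.002,0],[1,0,0,0.005,0],[1,0,0,0.009,0],[1,0,0,0.012,0]]], "grip_force": 80}}

```text
t: 27.55
tcp_pos: [0.4956, -0.0184, 0.127]
tool_rot: [0.021, 0.707, -0.02, 0.707]
force: [0.4, 0.9, -8.4]
finger_gap: 0.161
```

```bash
python3 - <<'E'
from h import *
s=manip.sense();print(s['t'],s['tcp_pos'],s['finger_gap'],s['force'],s['ft_torque'])
im=manip.snapshot("wrist");cv2.imwrite("pics/w23.png",im[:,:,::-1])
im=manip.snapshot("scene");cv2.imwrite("pics/s23.png",cv2.resize(im[80:260,240:440,::-1],None,fx=3,fy=3,interpolation=cv2.INTER_CUBIC))
E
```

```text
27.55 [ 0.49558349 -0.01840124  0.12698053] 0.16071937205211975 [ 0.37772641  0.93707421 -8.36811544] [-0.03717653 -0.02406668 -0.01011397]
```

View pics/w23.png

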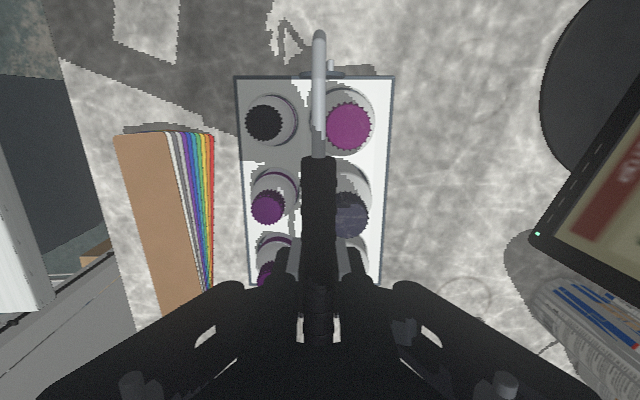

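View pics/s23.png

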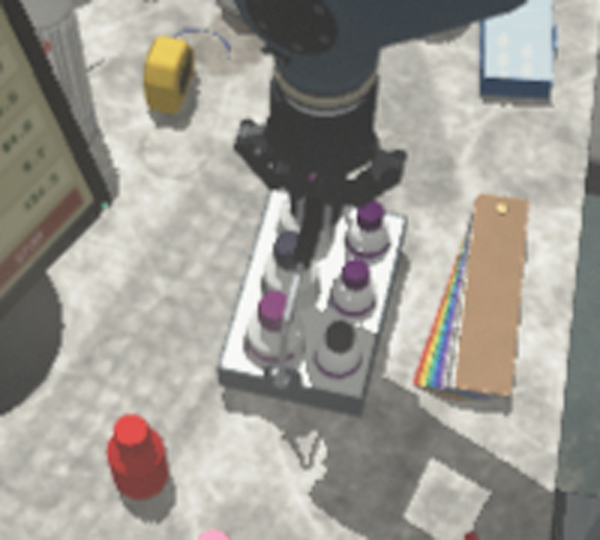

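>>> {"fn": "send_rows", "kwargs": {"steps": [[[1,0,0,0.006,0],[1,0,0,0.016,0],[1,0,0,0.028,0],[1,0,0,0.042,0],[1,0,0,0.056,0],[1,0,0,0.069,0],[1,0,0,0.08,0],[1,0,0,0.086,0]]]}}

```text
t: 28.65
tcp_pos: [0.496, -0.0185, 0.2139]
tool_rot: [0.02, 0.707, -0.021, 0.707]
force: [0.3, -0.2, -8.3]
finger_gap: 0.156
```

>>> {"fn": "send_rows", "kwargs": {"steps": [[[1,0,0,0.002,0],[1,0,0,0.002,0],[1,0,0,0.002,0],[1,0,0,0.002,0],[1,0,0,0.002,0],[1,0,0,0.002,0],[1,0,0,0.002,0],[1,0,0,0.002,0]]]}}

```text
t: 29.65
tcp_pos: [0.4958, -0.0185, 0.2151]
tool_rot: [0.02, 0.707, -0.021, 0.707]
force: [-0.3, 1.0, -8.0]
finger_gap: 0.155
```

```bash
python3 - <<'E'
from h import *
s=manip.sense();print(s['t'],s['tcp_pos'],s['finger_gap'],s['force'],s['ft_torque'])
im=manip.snapshot("wrist");cv2.imwrite("pics/w24.png",im[:,:,::-1])
im=manip.snapshot("scene");cv2.imwrite("pics/s24.png",cv2.resize(im[80:260,240:440,::-1],None,fx=3,fy=3,interpolation=cv2.INTER_CUBIC))
im=manip.snapshot("top");cv2.imwrite("pics/t24.png",cv2.resize(im[130:300,230:440,::-1],None,fx=3.6,fy=3.4,interpolation=cv2.INTER_CUBIC))
E
```

```text
29.65 [ 0.49584581 -0.01846307  0.21511305] 0.15533625833014808 [-0.28279675  0.9767057  -8.00066584] [-0.04056091  0.03594317  0.00818332]
```

View pics/w24.png

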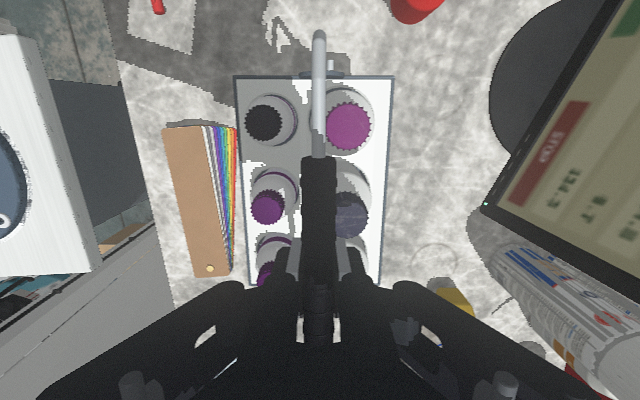

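View pics/s24.png

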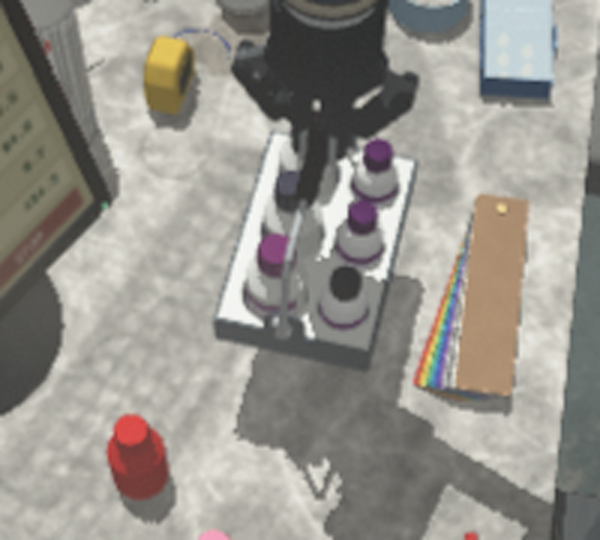

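View pics/t24.png

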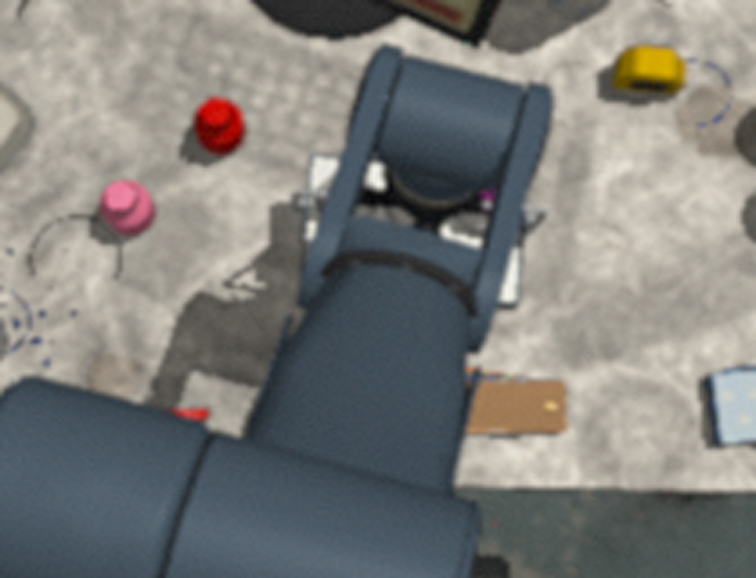

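```bash
python3 - <<'E'
from station import manip
import numpy as np
s=manip.sense();print(s['t'],s['tcp_pos'],s['force'],s['finger_gap'],np.abs(s['qd']).max())
print(manip.sign_off())
E
```

```text
29.8 [ 0.49585765 -0.01844149  0.21513026] [ 0.37379877 -0.64184025 -7.89761434] 0.1573544363075153 0.0013824895305466068
the job is handed in; nothing more can be done
None
```

I handed the job in with all six bottles in the carrier and the carrier hanging by its black grip, about 10 cm above the bench. Time used was 29.8 s of the 72 s allowed.

**What I did:** I put `large_b`, `large_a` and `small_c` into the empty sockets by their caps, swung the handle upright, gripped the bar again nearer the pads and lifted.

**Last checks:**
- **Weight and steadiness:** the wrist force read about 8 N, which fits the full carrier, and the joint speeds were nearly zero.
- **Level:** the deck and bottles sat at the same wrist-image pixels as when the carrier stood on the bench, within about 2 px.
- **Bottles:** all six showed upright in the scene view. The gripper hid two of them partly in the last wrist view.
- **Bystanders:** the tape measure and the pink and red look-alikes looked unmoved. The arm covered part of the marker in the last top view, and the tin was out of that crop. I never reached for either, and `small_c` was picked up about 5 cm from the tin.

**What disagreed:**
- **Fingertips:** they ended about 27 mm behind the reported TCP, so my first grasp closed on nothing above the cap of `large_b`. I went 25 mm lower and it held.
- **Handle:** the bar stood higher than 50 mm when folded, so my arc also dragged the carrier about 60 mm towards the robot. During the swing I briefly pressed down with about 18 N, which is below the 40 N limit.
- **Not measured directly:** the handle angle (about 1.5 rad) and the distance from the grip to the grasp point (about 2.5 cm) are image estimates.

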